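Pack an order of nested pipe reducers and check the box's catch

TASK

Pack this order: set every loose steel reducer over the one standing in the green box so that they nest in a single column, lowering each gently until it just settles on the taper (not dropped or pushed, or they jam), and draw the blue job card straight up out of the slotted rack and stand it in the box's narrow compartment. Then shut the lid, press it down until the catch snaps, and tug the handle upward to be sure that it holds, pressing again if it gives. Leave the other cards and the wrapped fittings where they are.

Things in the scene. Friction and masses are not known exactly. Their poses are not given: they have to be found in the camera images.
- order_box: green steel order box, fixed, open on top: 180 (its x) x 250 (its y) x 155 mm high, walls and floor 4 mm. Origin: centre of its underside, z up. Catch on its -x side, hinge on its +x side. A partition 3 mm thick, 70 mm above the floor, at y = +47 mm splits it into a wide compartment (y -121 to +45 mm) and a narrow one for the card (y +49 to +121 mm), 172 mm long in x.
- base_reducer: the same kind of reducer (hollow steel cone, 60.3 mm wide at the bottom, 33.7 mm at the top, 50 mm tall), loose, already standing wide end down on the floor of the box's wide compartment. Origin: centre of its wide end, z up.
- reducer1: loose bright steel pipe reducer: a hollow cone open at both ends, standing on its wide end. Outside diameter 60.3 mm at the bottom, 33.7 mm at the top, 50 mm tall, 3 mm wall, 180 g. Origin: centre of the wide end, z up its axis. Can be pinched across its outside near the top. Set over another it settles on the taper 11 to 15 mm above it (origin to origin). May be absent (None).
- reducer2: loose bright steel pipe reducer: a hollow cone open at both ends, standing on its wide end. Outside diameter 60.3 mm at the bottom, 33.7 mm at the top, 50 mm tall, 3 mm wall, 180 g. Origin: centre of the wide end, z up its axis. Can be pinched across its outside near the top. Set over another it settles on the taper 11 to 15 mm above it (origin to origin). May be absent (None).
- reducer3: loose bright steel pipe reducer: a hollow cone open at both ends, standing on its wide end. Outside diameter 60.3 mm at the bottom, 33.7 mm at the top, 50 mm tall, 3 mm wall, 180 g. Origin: centre of the wide end, z up its axis. Can be pinched across its outside near the top. Set over another it settles on the taper 11 to 15 mm above it (origin to origin). May be absent (None).
- reducer4: loose bright steel pipe reducer: a hollow cone open at both ends, standing on its wide end. Outside diameter 60.3 mm at the bottom, 33.7 mm at the top, 50 mm tall, 3 mm wall, 180 g. Origin: centre of the wide end, z up its axis. Can be pinched across its outside near the top. Set over another it settles on the taper 11 to 15 mm above it (origin to origin). May be absent (None).
- lid (a joint): angle of the lid, rad: 0 shut, 1.9 open, leaning back past upright, where it stays. Its hinge is damped: once pushed past upright it sinks by itself in 2 to 8 s and rests unlatched on its catch at about 0.07. A push down of 7 to 12 N near its front edge snaps it to 0. Latched it has 0.016 of play, then the catch resists; 5 to 8 N on the handle is a fair tug, above about 14 N tears it open.
- lid_handle (a point): middle of the lid's steel bar handle: a round bar 10 mm thick, 90 mm long, parallel to the hinge (along the box's y), on the outer face of the lid, 35 mm above that face and 150 mm from the hinge line.
- lid_hinge (a point): middle of the lid's hinge line, which runs along the box's y at its +x rim, 155 mm above the counter. The lid is a green plate 10 mm thick, 258 mm long in the box's y, 0.42 kg; its underside lies on the hinge line's level and its front edge 183 mm from that line, towards the box's -x when shut. The point turns with the lid.
- lid_bead (a point): the bead (36 mm long, 6 mm thick) of the tongue that hangs from the middle of the lid's front edge, outside the box; the point is its middle. With the lid latched it lies below the catch roller.
- catch_roller: the catch's spring roller, 36 mm long, 8 mm thick, in the middle of the box's -x face, 14.5 mm below the rim; origin at its middle. The bead of the lid's tongue snaps down past it.
- card_rack: black and grey card rack, fixed: 90 (its x) x 170 (its y) x 50 mm high, with three slots across it at y = -60, 0 and +60 mm, each 9 mm wide and 82 mm long, their floor 6 mm above the counter. Origin: centre of its underside, z up.
- card_blue: the blue job card, a rigid plastic plate 74 mm wide (its x), 6 mm thick (its y), 130 mm tall (its z), with a grip edge 10 mm thick along its top 12 mm; 60 g. Origin: middle of its lower edge. It stands loosely in one of the rack's slots, lower edge on the slot's floor, and must rise 44 mm to clear it.
- card_yellow: a yellow job card of the same make in another slot, to be left there.
- card_white: a white job card of the same make in another slot, to be left there.
- wrapped_unions: a pile of two film-wrapped hexagon pipe unions, 80 mm across, 81 mm high, not part of the job. Origin: centre of its underside.
- wrapped_union2: one film-wrapped hexagon pipe union, 80 mm across, 40 mm high, not part of the job. Origin: centre of its underside.
Things that resemble listed ones, but are neither listed nor needed, are in the scene too. What is shaped like the base_reducer but yellow is not meant.

How it is judged (in metres and radians):
On the way, in this order (a step that is already met when the one before it is completed fails the run):
1. every reducer is nested in the one column in the box and the blue card stands in the narrow compartment (horizontal distance between each of reducer1, reducer2, reducer3, reducer4 and base_reducer below 0.006 m and z of reducer1 in the frame of base_reducer between 0.008 and 0.07 m and angle between each of reducer1, reducer2, reducer3, reducer4, base_reducer's own z axis and vertical below 0.1 rad and z of reducer2 in the frame of base_reducer between 0.008 and 0.07 m and z of reducer3 in the frame of base_reducer between 0.008 and 0.07 m and z of reducer4 in the frame of base_reducer between 0.008 and 0.07 m and x of base_reducer in the frame of order_box between -0.065 and 0.065 m and y of base_reducer in the frame of order_box between -0.1 and 0.025 m and z of base_reducer in the frame of order_box below 0.015 m and x of card_blue in the frame of order_box between -0.08 and 0.08 m and y of card_blue in the frame of order_box between 0.048 and 0.122 m and z of card_blue in the frame of order_box below 0.04 m and angle between card_blue's own z axis and vertical below 1 rad), for 0.3 s.
2. the lid is shut and pressed home past its catch (value of joint lid below 0.012 rad), for 0.3 s.
3. the shut lid is tugged upward against its catch, which holds it (contact force between lid and catch_roller above 2 N and value of joint lid below 0.03 rad), for 0.2 s.
At the end, for the whole second after the job is handed in: Every reducer present is upright, within 6 mm of the box reducer's axis, its underside 8 to 70 mm above that one's; the column stands in the wide compartment, the blue card in the narrow one, its lower edge down; the lid is latched (within 0.025 rad); all at rest (all of step 1 and value of joint lid below 0.025 rad and linear speed of each of reducer1, reducer2, reducer3, reducer4, base_reducer, card_blue below 0.02 m/s); the robot touches nothing.
It fails at once if a reducer is dropped or pressed onto another with more than 80 N of contact force (a shove of some 20 N), which jams the tapers (contact force between reducer1 and reducer2 above 80 N or contact force between any of reducer1, reducer2 and reducer3 above 80 N or contact force between any of reducer1, reducer2, reducer3 and reducer4 above 80 N or contact force between any of reducer1, reducer2, reducer3, reducer4 and base_reducer above 80 N).
It fails at once if the yellow or white card is moved more than 30 mm (distance of any of card_yellow, card_white from where it was at the start of the episode above 0.03 m).
It fails at once if a wrapped fitting is moved more than 30 mm (distance of any of wrapped_unions, wrapped_union2 from where it was at the start of the episode above 0.03 m).
Of reducer1, reducer2, reducer3, reducer4 only 2 to 4 are there at a start; the rules pass over those that are not, and their reading is None.
At some moment in a run one of reducer1, reducer2, reducer3, reducer4 may be knocked a few centimetres aside while the robot is not near it.
It also fails if it takes over 210 s, if anything falls off the work surface, if the arm or the gripper's body presses on something with over 40 N, if the wrist force passes 120 N, or if a joint passes its speed limit or range.

ROBOT

A 6-joint arm with a two-finger parallel gripper is mounted at the origin on the work surface. World frame = base frame: x ahead of the robot, y to its left, z up, the work surface at z = 0. Lengths are in mm, angles in rad, forces in N, time in s.
With the tool pointing down it reaches from about 400 to 925 mm from the base axis. Payload 12.5 kg.
Tool frame: the origin (TCP) lies where the fingers leave the gripper's body, on its centre line; the fingertips stand 78 mm ahead of it and the grasp point (between the pads) lies 59 mm ahead of it; z points along the fingers, y is the direction in which the jaws open and shut (so a half turn about z gives the same grasp; the last joint's range is limited). The gripper opens to 95 mm and grips with 3 to 60 N. Pads are 20 mm wide; open, the fingers measure 119 mm over their backs; the gripper's body (75 mm by 180 mm) begins 59 mm behind the grasp point.
Start: joints at [1.131, 0.491, 1.559, -0, 1.092, -0.106], TCP at [204.753, 590.52, 292.261] pointing down, gripper open.
Joint ranges: [-3.1, 3.1], [-0.84, 2.19], [0.05, 2.79], [-1.13, 4.28], [0.06, 2.93], [-2.69, 2.69]. Speed limits (rad/s): [2.22, 2.22, 2.79, 3.14, 3.14, 3.14].

INTERFACE

Orientations are given as [roll, pitch, yaw] about the fixed x, y, z axes, in that order (R = Rz(yaw) Ry(pitch) Rx(roll)).
In Python, from cell import env, viewer, ticket, search_frame gives the robot as it stands.
- The arm moves only by the shell command python3 -m inch 'ROWS'. ROWS is a JSON object of lists of equal length, an entry for each row: "hand": the opening, from 0 (shut) to 1 (fully open); "delta_pos": the shift along the tool's x, y, z in cm, a list of three; "turn": the turn about the tool's z in rad. A call has 1 to 20 rows; each row shifts and turns the commanded pose from where the row before left it, along the tool's axes as they then stand; what a row does not reach is not made up. A row lasts 1/10 s, in which the tool goes at most 50 mm and 8.59 degrees, less where a joint would pass 70% of its speed; a pose out of reach is approached as far as the arm can. A call is refused whole if a number of a shift passes 5 or a number of a turn 0.15, either way. A call with a gripper value outside its range is refused whole. The fingers move at their own pace and stop on an object; the grip force is fixed at half the most. Time passes only in rows, so rows that do not move let the fingers close. It gives the time, the measured TCP pose, the force and the opening at its end, in the units of the state.
- env.state(): the state, without advancing time (a new reading comes with each control period).
- viewer.read_camera(name): name is "scene" or "top" or "wrist"; returns (picture, depth): 420x560x3 uint8, blue, green, red; 420x560 float32, mm along the optical axis (not along the pixel's ray), 0 where there is no reading.
- viewer.get_calibration(name): a dict with "fx", "fy", "cx", "cy" (pixels), "k1" (the pictures are not rectified: a ray, as slopes to the right and down, at radius r is drawn at 1 + k1 r^2 times it, then the intrinsics apply), "T" (4x4, takes a point from camera to world coordinates). Camera axes: x right, y down, z forward; pixel columns grow to the right and rows downward; lengths in mm; the calibration is good to about 2 mm. A picture is of the moment at which its call begins: read the wrist's pose just before it. get_calibration takes no time and is no camera call; for the wrist camera it gives the pose at the moment of the call.
- ticket.job_done(): hands the job in, once; it reports no verdict.
Trained networks look in the newest picture that a camera, given by its name, has taken for a name from the list of things; names that differ only in an ending like _2 or _b are one class to them, and where a whole thing is asked for, a point or a joint stands for the part that bears it (a point fixed in the world has none). Each returns a list of dicts, best first, with "p" (0 to 1); they miss things now and then, are a little off and sometimes report something else, mostly with a low value. They report only what shows in the picture. A call takes as long as a camera call. They do not tell look-alikes from the thing itself.
- search_frame(camera, label): "centre" ([column, row] in pixels, amid what is visible of it).
The state is a dict: "t": time; "joints": joint angles; "qvel": joint speeds; "tau": joint torques, N m; "eef_pos": TCP position; "tcp_rot": TCP orientation; "ft_force": force on the tool from outside, world axes, zero at the start; "moment": the same for the moment, N m; "opening": opening from 0.0 (shut) to 1.0 (fully open).
Only numpy, scipy, OpenCV 4.12 (cv2) and the standard library are available. Lean on these libraries where they do the work, as an engineer would, in place of code of your own. Each camera call takes 0.05 s, during which the arm holds its last target.

## Working session

There is one attempt and no reset: what is moved stays moved. The work goes in short steps, Python scripts to look and compute and a shell command to move; the robot and the scene stay as the last step left them, time stands still between calls to the robot, and variables do not carry over. Pictures are saved under pics/ and viewed, and the job is handed in when it is done.

```bash
ls; mkdir -p pics
cat > h.py <<'E'
import numpy as np, cv2
from cell import env, viewer, ticket, search_frame
def snap(cam,fn=None):
    im,d=viewer.read_camera(cam); c=viewer.get_calibration(cam)
    if fn: cv2.imwrite('pics/'+fn,im)
    return im.copy(),d.copy(),c
def rays(c,uv):
    uv=np.asarray(uv,float).reshape(-1,2)
    x=np.c_[(uv[:,0]-c['cx'])/c['fx'],(uv[:,1]-c['cy'])/c['fy']]
    y=x.copy()
    for _ in range(20):
        y=x/(1+c['k1']*(y**2).sum(1))[:,None]
    return np.c_[y,np.ones(len(y))]
def cloud(d,c):
    h,w=d.shape; g=np.stack(np.meshgrid(np.arange(w),np.arange(h)),-1).reshape(-1,2)
    P=rays(c,g)*d.reshape(-1,1); T=np.array(c['T']); P=P@T[:3,:3].T+T[:3,3]
    P[d.reshape(-1)==0]=np.nan
    return P.reshape(h,w,3)
def onz(c,uv,z):
    r=rays(c,uv)@np.array(c['T'])[:3,:3].T; o=np.array(c['T'])[:3,3]
    return o+r*((z-o[2])/r[:,2])[:,None]
def proj(c,P):
    T=np.array(c['T']); q=(np.asarray(P,float).reshape(-1,3)-T[:3,3])@T[:3,:3]; y=q[:,:2]/q[:,2:]
    y=y*(1+c['k1']*(y**2).sum(1))[:,None]
    return np.c_[y[:,0]*c['fx']+c['cx'],y[:,1]*c['fy']+c['cy']]
E
python3 - <<'E'
from h import *
np.set_printoptions(precision=3,suppress=True)
s=env.state(); print(s)
for n in('scene','top','wrist'):
    im,d,c=snap(n,n+'0.png'); print(n,c)
E
```

```text
pics
{'t': 0.0, 'joints': array([ 1.131,  0.492,  1.559,  0.   ,  1.092, -0.106]), 'qvel': array([-0.   ,  0.001,  0.001,  0.001, -0.003, -0.001]), 'tau': array([ -0.   , -61.264, -25.818,   0.069,   0.048,  -0.   ]), 'eef_pos': array([204.679, 590.375, 291.64 ]), 'tcp_rot': array([-3.14 , -0.   ,  2.808]), 'ft_force': array([-0.279, -0.392, -0.602]), 'moment': array([-0.013,  0.015,  0.016]), 'opening': 0.9995123234349723}
scene {'fx': 470.73454323808016, 'fy': 470.73454323808016, 'cx': 281.7695857168344, 'cy': 203.9155888325736, 'k1': -0.029158601360025224, 'T': array([[ -0.893,   0.254,  -0.372, 930.333],
       [  0.45 ,   0.49 ,  -0.746, 813.914],
       [ -0.007,  -0.834,  -0.552, 724.981],
       [  0.   ,   0.   ,   0.   ,   1.   ]])}
top {'fx': 427.25141415984484, 'fy': 427.25141415984484, 'cx': 277.8272661719077, 'cy': 210.08184930459376, 'k1': -0.08297022443090882, 'T': array([[  -0.019,   -0.988,    0.15 ,  410.265],
       [  -1.   ,    0.019,   -0.003,   51.029],
       [   0.   ,   -0.15 ,   -0.989, 1048.645],
       [   0.   ,    0.   ,    0.   ,    1.   ]])}
wrist {'fx': 300.4420283843091, 'fy': 300.4420283843091, 'cx': 282.7223033174513, 'cy': 209.16728062867435, 'k1': -0.005919060452041247, 'T': array([[  0.327,   0.908,   0.26 , 131.109],
       [  0.945,  -0.314,  -0.092, 615.787],
       [ -0.002,   0.275,  -0.961, 383.66 ],
       [  0.   ,   0.   ,   0.   ,   1.   ]])}
```

View pics/top0.png

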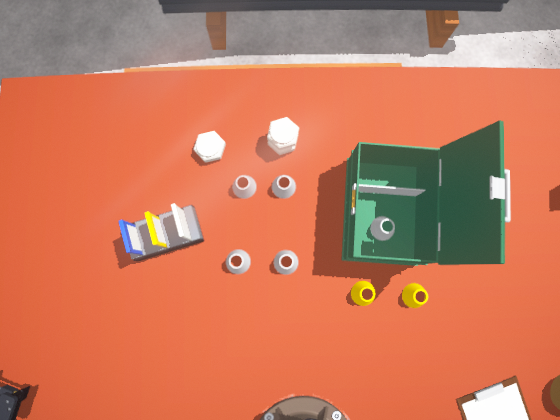

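View pics/scene0.png

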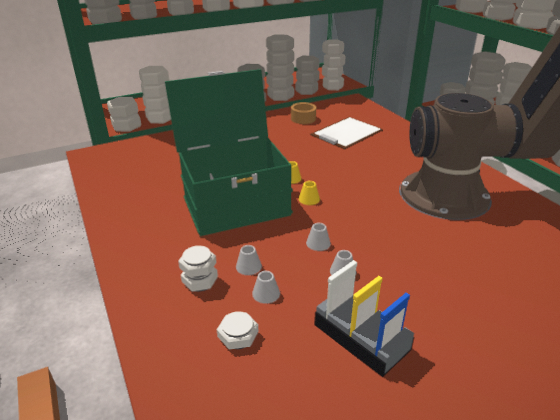

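View pics/wrist0.png

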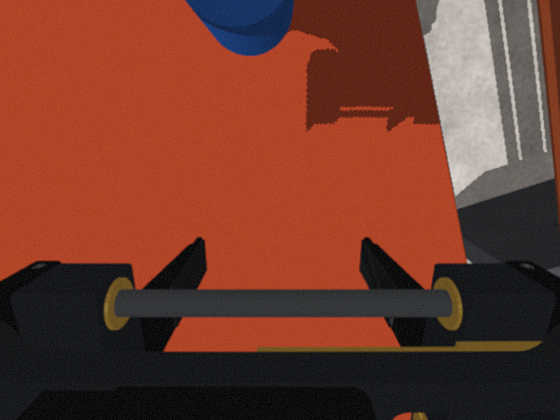

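Top view: steel reducers at (244,187), (284,187), (238,262) and (286,262), with the base one in the box at (382,229). Yellow look-alikes are at (363,293) and (415,296). The blue card is at (130,236), yellow at (156,230), white at (182,222), and the unions are at (209,147) and (283,134). Next I measure them.

```bash
cat >> h.py <<'E'
from scipy.optimize import least_squares
def conefit(P,xy0,z0=0,R=45,zlo=8,zhi=52):
    Q=P.reshape(-1,3); Q=Q[np.isfinite(Q[:,0])]
    m=(np.hypot(Q[:,0]-xy0[0],Q[:,1]-xy0[1])<R)&(Q[:,2]>z0+zlo)&(Q[:,2]<z0+zhi); Q=Q[m]
    f=lambda p:(np.hypot(Q[:,0]-p[0],Q[:,1]-p[1])-(30.15-13.3*(Q[:,2]-z0-p[2])/50))
    # outer surface only: robust
    r=least_squares(lambda p:np.r_[f(np.r_[p,0])],xy0,loss='soft_l1',f_scale=1.5)
    return r.x,len(Q),np.median(abs(f(np.r_[r.x,0]))),np.percentile(Q[:,2],98)
E
python3 - <<'E'
from h import *
np.set_printoptions(precision=1,suppress=True)
T,dt,ct=snap('top'); S,ds,cs=snap('scene')
Pt=cloud(dt,ct); Ps=cloud(ds,cs)
print('table z',np.nanmedian(Pt[300:380,150:250,2]),np.nanmedian(Pt[100:130,30:150,2]),np.nanmedian(Ps[300:400,130:200,2]))
for n,uv in dict(A=(244,187),B=(284,187),C=(238,262),D=(286,262),Y1=(363,293),base=(382,229)).items():
    g=onz(ct,uv,46)[0]
    z0=4 if n=='base' else 0
    print(n,g,conefit(Pt,g[:2],z0), conefit(Ps,g[:2],z0) if n!='base' else '')
for n,uv in dict(u1=(209,147),u2=(283,134),blue=(130,236),yel=(156,230),wh=(182,222),lidh=(506,190)).items(): print(n,Pt[uv[1],uv[0]])
for l in('base_reducer','card_blue','order_box','lid_handle','catch_roller'):
    print(l,[(r['centre'],round(r['p'],2)) for r in search_frame('top',l)[:6]],[(r['centre'],round(r['p'],2)) for r in search_frame('scene',l)[:6]])
im=cv2.resize(T[180:320,90:300],None,fx=3.5,fy=3.5,interpolation=cv2.INTER_CUBIC);cv2.imwrite('pics/c1.png',im)
im=cv2.resize(T[120:275,330:520],None,fx=3.8,fy=3.8,interpolation=cv2.INTER_CUBIC);cv2.imwrite('pics/c2.png',im)
np.savez('t0.npz',dt=dt,ds=ds)
E
```

```text
table z -0.7340550933780605 0.235291236568969 0.10497435060892712
A [620.1 127.9  46. ] (array([630.4, 132.4]), 278, np.float64(0.46160296570962167), np.float64(50.99021121117059)) (array([631. , 131.6]), 571, np.float64(1.0583515462698827), np.float64(51.22393365669518))
B [618.2  32.1  46. ] (array([628.6,  33.7]), 276, np.float64(0.5198822473546514), np.float64(51.48640872517689)) (array([629.3,  32.6]), 488, np.float64(1.0222299062597937), np.float64(51.40901545875651))
C [441.8 143.3  46. ] (array([445.2, 149.4]), 299, np.float64(0.6971769112049948), np.float64(51.49532253034024)) (array([444.6, 148.4]), 305, np.float64(1.1335240846425485), np.float64(51.44233903495076))
D [439.7  31.3  46. ] (array([441.6,  32.2]), 281, np.float64(0.9175887811467334), np.float64(50.943765446221974)) (array([441.2,  31.1]), 437, np.float64(1.1063122952575775), np.float64(51.13541769539721))
Y1 [ 364.2 -145.9   46. ] (array([ 362.6, -154.5]), 312, np.float64(0.5528284245301212), np.float64(51.631351129832254)) (array([ 362.3, -154.3]), 317, np.float64(1.2838719786634485), np.float64(50.49708461876348))
base [ 512.5 -198.    46. ] (array([ 519.8, -209.3]), 293, np.float64(0.8581315656218891), np.float64(55.093600604631064)) 
u1 [722.3 213.2  43.1]
u2 [738.   32.4  83.1]
blue [501.6 380.5 103.3]
yel [513.8 320.9 105.7]
wh [531.7 264.1  98.6]
lidh [ 555.1 -375.6  289.6]
base_reducer [([361.5, 293.3], 0.94), ([381.7, 231.1], 0.92), ([413.5, 295.3], 0.88)] [([309.3, 192.5], 0.87), ([293.9, 170.2], 0.67)]
card_blue [([129.2, 235.4], 0.88), ([477.1, 197.9], 0.67)] []
order_box [([429.4, 201.5], 0.72)] [([225.5, 153.4], 0.9), ([321.5, 236.6], 0.73), ([247.4, 262.0], 0.5)]
lid_handle [([475.4, 197.7], 0.83)] [([214.7, 108.7], 0.68)]
catch_roller [([352.2, 203.9], 0.39), ([476.1, 197.3], 0.17)] [([245.8, 178.3], 0.4)]
```

View pics/c1.png

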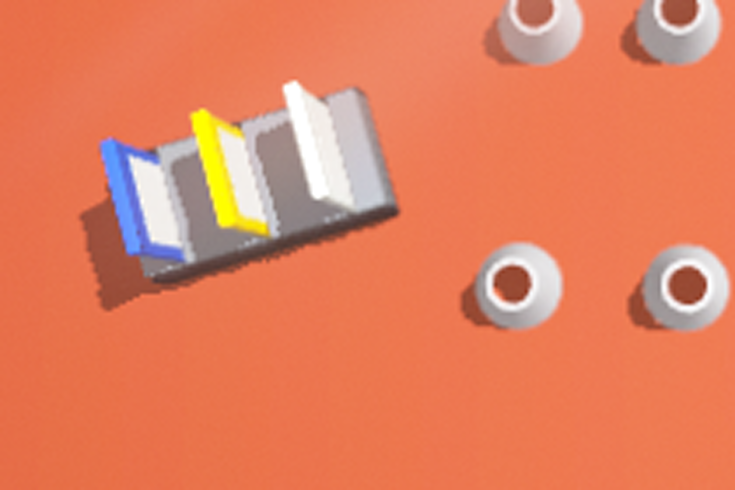

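View pics/c2.png

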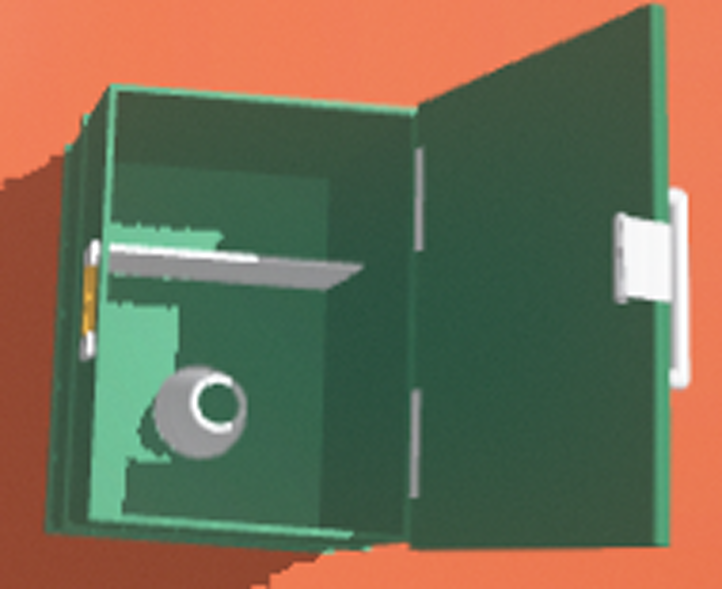

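```bash
cat > m.py <<'E'
from h import *
np.set_printoptions(precision=1,suppress=True)
if __name__=='__main__':
    T,dt,ct=snap('top'); S,ds,cs=snap('scene')
    Pt=cloud(dt,ct); Ps=cloud(ds,cs)
    for n,P in(('top',Pt),('scene',Ps)):
        Q=P.reshape(-1,3); Q=Q[np.isfinite(Q[:,0])]
        for nm,(x,y) in dict(blue=(500,380),yel=(510,320),wh=(530,264)).items():
            m=(abs(Q[:,0]-x)<60)&(abs(Q[:,1]-y)<32)&(Q[:,2]>126)&(Q[:,2]<140)
            q=Q[m]
            (cx,cy),(w,h),a=cv2.minAreaRect(q[:,:2].astype(np.float32))
            print(n,nm,len(q),'c',cx,cy,'wh',w,h,a,'z',np.percentile(q[:,2],[50,98]))
        m=(Q[:,2]>149)&(Q[:,2]<159)&(abs(Q[:,0]-540)<160)&(Q[:,1]<-90)&(Q[:,1]>-330)
        q=Q[m];r=cv2.minAreaRect(q[:,:2].astype(np.float32)); print(n,'rim',len(q),r,'\n',cv2.boxPoints(r))
        m=(Q[:,2]>40)&(Q[:,2]<60)&(abs(Q[:,1]-290)<130)&(abs(Q[:,0]-510)<80)
        q=Q[m];r=cv2.minAreaRect(q[:,:2].astype(np.float32)); print(n,'rack',len(q),r)
E
python3 m.py
```

```text
top blue 197 c 500.33673095703125 382.98052978515625 wh 75.08572387695312 11.38463306427002 16.273479461669922 z [135.1 138.5]
top yel 184 c 515.51025390625 325.6309814453125 wh 72.54295349121094 11.529473304748535 17.298250198364258 z [135.3 139.1]
top wh 174 c 531.992919921875 267.11273193359375 wh 71.3835220336914 11.254487991333008 17.001798629760742 z [135.5 138.7]
top rim 1172 ((561.4129638671875, -207.6901092529297), (189.33282470703125, 256.0959777832031), 84.19081115722656) 
 [[ 424.4 -288.9]
 [ 679.2 -314.8]
 [ 698.4 -126.5]
 [ 443.6 -100.5]]
top rack 1519 ((510.713623046875, 274.36785888671875), (238.82032775878906, 133.97674560546875), 84.6371078491211)
scene blue 270 c 499.4713134765625 384.01153564453125 wh 74.49115753173828 10.936873435974121 15.638080596923828 z [134.7 137.2]
scene yel 247 c 516.4159545898438 326.5303649902344 wh 73.67266082763672 10.708937644958496 15.876038551330566 z [135.2 137.6]
scene wh 237 c 532.5464477539062 268.52978515625 wh 73.59513854980469 12.290003776550293 16.33123016357422 z [135.1 137.7]
scene rim 878 ((561.490478515625, -209.46226501464844), (194.2952880859375, 255.915283203125), 85.24098205566406) 
 [[ 425.9 -295.7]
 [ 680.9 -316.9]
 [ 697.1 -123.3]
 [ 442.  -102. ]]
scene rack 2217 ((512.0137939453125, 287.12841796875), (266.4365539550781, 139.16317749023438), 84.87060546875)
```

Run:
```python
from h import *
np.set_printoptions(precision=3,suppress=True)
S,ds,cs=snap('scene'); T,dt,ct=snap('top')
for nm,d,c in(('scene',ds,cs),('top',dt,ct)):
    Q=cloud(d,c).reshape(-1,3); Q=Q[np.isfinite(Q[:,0])]
    psi=np.deg2rad(-95.2); ctr=np.array([561.4,-210.])
    for it in range(3):
        ex=np.array([np.cos(psi),np.sin(psi)]);ey=np.array([-np.sin(psi),np.cos(psi)])
        L=np.c_[(Q[:,:2]-ctr)@ex,(Q[:,:2]-ctr)@ey,Q[:,2]]
        a=[]
        m=(L[:,2]>15)&(L[:,2]<105)&(abs(L[:,0]+90)<8)&(abs(L[:,1])<115)
        m2=(L[:,2]>15)&(L[:,2]<140)&(abs(L[:,1]-125)<8)&(abs(L[:,0])<80)
        o=''
        if m.sum()>50:
            p=np.polyfit(L[m,1],L[m,0],1); o+=f'-x face n={m.sum()} off={p[1]:.1f} slope={p[0]:.3f}; '
        if m2.sum()>50:
            q=np.polyfit(L[m2,0],L[m2,1],1); o+=f'+y face n={m2.sum()} off={q[1]:.1f} slope={q[0]:.3f}; '
        # inner faces
        for lab,mm,v,w in(('in -y',(abs(L[:,1]+121)<8)&(abs(L[:,0])<75)&(L[:,2]>20)&(L[:,2]<140),0,1),('in +y',(abs(L[:,1]-121)<8)&(abs(L[:,0])<75)&(L[:,2]>20)&(L[:,2]<140),0,1),('in +x',(abs(L[:,0]-86)<8)&(abs(L[:,1])<110)&(L[:,2]>20)&(L[:,2]<140),1,0),('part',(abs(L[:,1]-47)<10)&(abs(L[:,0])<75)&(L[:,2]>20)&(L[:,2]<70),0,1)):
            if mm.sum()>50: o+=f'{lab} n={mm.sum()} med={np.median(L[mm,w]):.1f} sl={np.polyfit(L[mm,v],L[mm,w],1)[0]:.3f}; '
        print(nm,np.rad2deg(psi),ctr,o)
        if nm=='scene':
            psi-=p[0]*.5-q[0]*.5; ctr=ctr+ex*(p[1]+90)+ey*(q[1]-125)
        else: break
```

```text
scene -95.2 [ 561.4 -210. ] -x face n=2587 off=-91.3 slope=0.004; +y face n=396 off=125.0 slope=-0.002; in -y n=213 med=-121.9 sl=-0.003; in +y n=332 med=124.6 sl=-0.002; in +x n=2004 med=85.2 sl=0.004; 
scene -95.36316507070673 [ 561.558 -208.699] -x face n=2596 off=-90.0 slope=0.001; +y face n=398 off=125.0 slope=0.001; in -y n=210 med=-121.8 sl=-0.000; in +y n=332 med=124.6 sl=0.000; in +x n=2007 med=86.5 sl=0.001; 
scene -95.3627478386088 [ 561.562 -208.678] -x face n=2596 off=-90.0 slope=0.001; +y face n=398 off=125.0 slope=0.001; in -y n=210 med=-121.8 sl=-0.001; in +y n=332 med=124.6 sl=0.000; in +x n=2005 med=86.5 sl=0.001; 
top -95.2 [ 561.4 -210. ] -x face n=629 off=-93.0 slope=0.005; +y face n=1013 off=120.8 slope=0.001; in -y n=190 med=-125.2 sl=-0.010; in +y n=937 med=120.9 sl=0.001; in +x n=1607 med=84.4 sl=0.003; part n=262 med=44.6 sl=-0.002;
```

The two look-alikes that could fool me are the yellow cones at (363,293) and (415,296), and the yellow and white cards at (156,230) and (182,222). In the crop, the blue card is the leftmost one and all four steel reducers are present.

The base reducer sits at box y ≈ -41. That is too close to the -y wall for the 180 mm gripper body to go below the rim, so I'll centre it first.

```bash
cat > go.py <<'E'
import sys
from h import *
def go(x,y,z,yaw=None):
    s=env.state(); p=s['eef_pos']; r=s['tcp_rot']; w=r[2]
    d=np.array([x,y,z])-p
    if yaw is not None:
        dy=(yaw-w+np.pi)%(2*np.pi)-np.pi
        a=w
        print('turn %.3f'%(-dy), 'or', '%.3f'%(-(dy-np.sign(dy)*np.pi)),'q6 %.2f'%s['joints'][5])
    else: a=w
    def t(a): return np.array([d[0]*np.cos(a)+d[1]*np.sin(a), d[0]*np.sin(a)-d[1]*np.cos(a), -d[2]])/10
    print('t %.1f pos'%s['t'],p.round(1),'yaw %.3f'%w,'F',s['ft_force'].round(1),'op %.3f'%s['opening'])
    print('cm before turn',t(a).round(2), 'dist cm %.1f'%(np.linalg.norm(d)/10))
    if yaw is not None: print('cm after turn',t(yaw).round(2))
if __name__=='__main__': go(*map(float,sys.argv[1:]))
E
python3 -m inch '{"hand":[1,1,1,1,1,1,1,1,1],"delta_pos":[[-4.1,-2.6,0],[-4.1,-2.6,0],[-4.1,-2.6,0],[-4.1,-2.6,0],[-4.1,-2.6,0],[-4.1,-2.6,0],[-4.1,-2.6,0],[-4.1,-2.6,0],[-4.1,-2.6,0]],"turn":[0.15,0.15,0.15,0.15,0.15,0.15,0.15,0.15,0.15]}'
python3 go.py 538 -211 292 1.477
```

```text
t: 1.85
eef_pos: [233.2, 185.2, 292.2]
tcp_rot: [3.141, -0.0, 1.451]
ft_force: [0.3, -0.1, 0.8]
opening: 0.998
turn -0.026 or 3.116 q6 0.57
t 1.9 pos [233.2 185.2 292.2] yaw 1.451 F [ 0.3 -0.1  0.8] op 0.998
cm before turn [-3.570e+01  3.498e+01  2.000e-02] dist cm 50.0
cm after turn [-3.659e+01  3.406e+01  2.000e-02]
```

```bash
python3 -m inch '{"hand":[1,1,1,1,1,1,1,1,1,1,1],"delta_pos":[[0,0,0],[-3.6,3.4,0],[-3.6,3.4,0],[-3.6,3.4,0],[-3.6,3.4,0],[-3.6,3.4,0],[-3.6,3.4,0],[-3.6,3.4,0],[-3.6,3.4,0],[-3.6,3.4,0],[-3.6,3.4,0]],"turn":[-0.026,0,0,0,0,0,0,0,0,0,0]}'
python3 go.py 538 -211 112 1.477
```

```text
t: 2.95
eef_pos: [541.6, -201.8, 292.1]
tcp_rot: [3.141, -0.0, 1.484]
ft_force: [0.9, -0.4, 1.1]
opening: 1.001
turn 0.007 or -3.134 q6 -0.38
t 3.0 pos [ 541.6 -201.8  292.1] yaw 1.484 F [ 0.9 -0.4  1.1] op 1.001
cm before turn [-0.95 -0.28 18.01] dist cm 18.0
cm after turn [-0.95 -0.28 18.01]
```

Adjust, then take a wrist picture before lowering.

```bash
python3 -m inch '{"hand":[1,1,1],"delta_pos":[[-0.95,-0.28,3],[0,0,2],[0,0,0]],"turn":[0.007,0,0]}'
python3 - <<'E'
from h import *
np.set_printoptions(precision=2,suppress=True)
T,d,c=snap('wrist','w1.png'); print(env.state()['eef_pos'],np.array(c['T']))
P=cloud(d,c)
print(conefit(P,[519.8,-209.3],4))
Q=P.reshape(-1,3);Q=Q[np.isfinite(Q[:,0])]
for z in(4,):
  m=(abs(Q[:,0]-540)<90)&(abs(Q[:,1]+210)<80)&(abs(Q[:,2]-4)<6);print('floor',np.median(Q[m,2]),m.sum())
E
python3 go.py 538 -211 112 1.477
```

```text
t: 3.25
eef_pos: [536.2, -209.2, 239.6]
tcp_rot: [-3.137, -0.002, 1.477]
ft_force: [-1.0, 0.3, 1.4]
opening: 0.998
[ 536.69 -209.15  241.39] [[   1.     -0.09   -0.03  544.12]
 [  -0.09   -0.96   -0.27 -131.9 ]
 [  -0.      0.28   -0.96  333.33]
 [   0.      0.      0.      1.  ]]
(array([ 518.02, -209.03]), 1392, np.float64(0.30629669050650854), np.float64(55.87101376659325))
floor 5.346385262784679 18103
turn 0.000 or -3.141 q6 -0.39
t 3.3 pos [ 536.7 -209.1  241.4] yaw 1.477 F [-0.2  0.7 -0.1] op 1.002
cm before turn [-0.17  0.15 12.94] dist cm 12.9
cm after turn [-0.17  0.15 12.94]
```

View pics/w1.png

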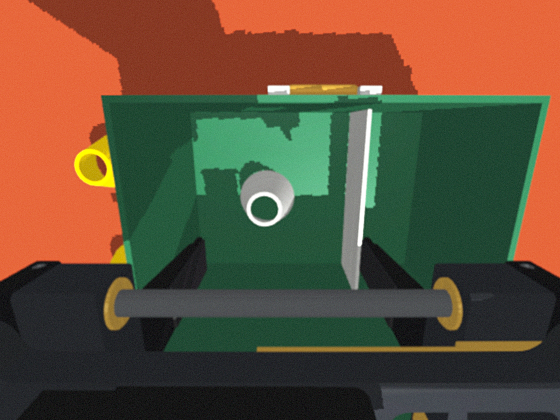

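Base reducer at (265,205) lies between the fingers at cols 190 and 375. The wrist fit gives (518,-209), which agrees with the top view within 2 mm. I'll lower in stages and watch the force.

```bash
python3 -m inch '{"hand":[1,1,1,1],"delta_pos":[[-0.1,0,3],[0,0,3],[0,0,0],[0,0,0]],"turn":[0,0,0,0]}'
python3 -m inch '{"hand":[1,1,1,1,1],"delta_pos":[[0,0,2],[0,0,2],[0,0,2],[0,0,0],[0,0,0]],"turn":[0,0,0,0,0]}'
python3 go.py 537 -211 113 1.477
```

```text
t: 3.7
eef_pos: [537.2, -210.1, 183.6]
tcp_rot: [3.141, 0.0, 1.478]
ft_force: [-0.2, -0.0, 0.4]
opening: 1.001
t: 4.2
eef_pos: [537.3, -210.4, 124.0]
tcp_rot: [3.14, 0.001, 1.477]
ft_force: [0.2, -0.4, -0.2]
opening: 1.002
turn 0.000 or -3.141 q6 -0.39
t 4.2 pos [ 537.3 -210.4  124. ] yaw 1.477 F [ 0.2 -0.4 -0.2] op 1.002
cm before turn [-0.06 -0.02  1.1 ] dist cm 1.1
cm after turn [-0.06 -0.02  1.1 ]
```

```bash
python3 -m inch '{"hand":[1,1,0.9,0.8,0.7,0.6,0.55,0.5,0.4,0.35,0.3,0.3],"delta_pos":[[0,0,1.1],[0,0,0],[0,0,0],[0,0,0],[0,0,0],[0,0,0],[0,0,0],[0,0,0],[0,0,0],[0,0,0],[0,0,0],[0,0,0]],"turn":[0,0,0,0,0,0,0,0,0,0,0,0]}'
python3 -m inch '{"hand":[0.2,0.2,0.2],"delta_pos":[[0,0,0],[0,0,0],[0,0,0]],"turn":[0,0,0]}'
```

```text
t: 5.4
eef_pos: [536.6, -210.2, 111.2]
tcp_rot: [3.142, -0.0, 1.477]
ft_force: [-1.4, -0.7, 1.0]
opening: 0.45
t: 5.7
eef_pos: [536.6, -210.2, 111.2]
tcp_rot: [3.142, -0.0, 1.477]
ft_force: [-2.0, -0.5, 0.1]
opening: 0.448
```

```bash
python3 -m inch '{"hand":[0.2,0.2,0.2,0.2,0.2,0.55,0.6,0.6,0.6],"delta_pos":[[0,0.3,0],[0,0.3,0],[0,0.3,0],[0,0.2,0],[0,0,0],[0,0,0],[0,0,0],[0,0,0],[0,0,0]],"turn":[0,0,0,0,0,0,0,0,0]}'
python3 -m inch '{"hand":[0.6,0.6,0.6,0.6,0.6,0.6,0.8],"delta_pos":[[0,0,-1],[0,0,-2],[0,0,-3],[0,0,-4],[0,0,-5],[0,0,-5],[0,0,0]],"turn":[0,0,0,0,0,0,0]}'
python3 - <<'E'
from h import *
np.set_printoptions(precision=2,suppress=True)
T,d,c=snap('wrist','w2.png'); print(env.state()['eef_pos'],env.state()['tcp_rot'])
P=cloud(d,c)
print('base',conefit(P,[547,-211],4))
T,d,c=snap('top','t2.png');P=cloud(d,c)
for n,g in dict(A=(631,132),B=(629,33),C=(445,149),D=(441.5,31.6)).items(): print(n,conefit(P,g,0))
E
```

```text
t: 6.6
eef_pos: [547.5, -211.2, 111.2]
tcp_rot: [3.142, -0.0, 1.477]
ft_force: [0.4, -0.6, -0.4]
opening: 0.598
t: 7.3
eef_pos: [548.6, -211.7, 318.6]
tcp_rot: [3.131, 0.004, 1.477]
ft_force: [0.9, -0.3, -1.0]
opening: 0.643
[ 547.81 -211.39  315.08] [3.14 0.   1.48]
base (array([ 545.44, -212.53]), 871, np.float64(0.5681953238853659), np.float64(51.601658957946164))
A (array([630.37, 132.33]), 276, np.float64(0.45521941674937416), np.float64(51.33067161559944))
B (array([628.71,  33.57]), 280, np.float64(0.4959641321083712), np.float64(51.14880651950096))
C (array([445.24, 149.4 ]), 290, np.float64(0.7105527636204112), np.float64(50.99943880315423))
D (array([441.56,  32.23]), 284, np.float64(0.8523339315603593), np.float64(51.30072762512017))
```

View pics/w2.png

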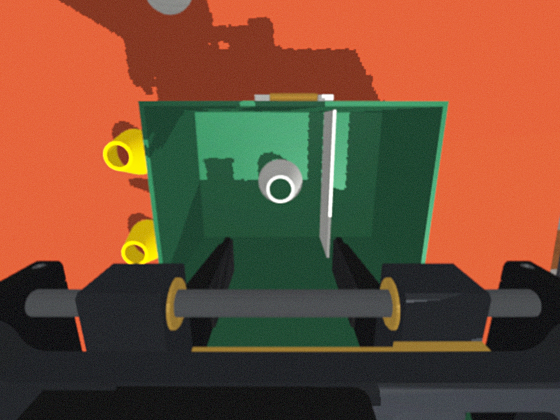

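View pics/t2.png

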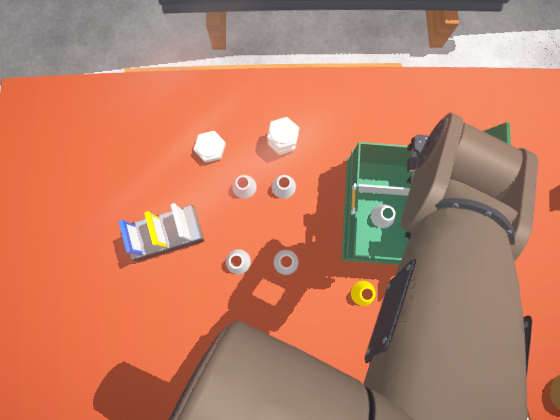

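The base reducer stands at (280,180) in the wrist view, about (547,-211), so it moved cleanly. Now to reducer D at (441.5,32).

```bash
python3 go.py 441.5 31.8 200 1.477
```

```text
turn -0.000 or 3.141 q6 -0.39
t 7.4 pos [ 547.3 -211.1  312.6] yaw 1.477 F [ 0.3  0.2 -0.1] op 0.714
cm before turn [ 23.19 -12.81  11.26] dist cm 28.8
cm after turn [ 23.2  -12.81  11.26]
```

```bash
python3 -m inch '{"hand":[0.8,0.8,0.8,0.8,0.8,0.8,0.8,0.8,0.8],"delta_pos":[[3.9,-2.1,0],[3.9,-2.1,0],[3.9,-2.1,0],[3.9,-2.1,0],[3.8,-2.2,1],[3.8,-2.2,1],[0,0,4],[0,0,4.5],[0,0,0]],"turn":[0,0,0,0,0,0,0,0,0]}'
python3 - <<'E'
from h import *
np.set_printoptions(precision=2,suppress=True)
import go
go.go(441.5,31.8,105,1.477)
T,d,c=snap('wrist','w3.png')
P=cloud(d,c)
print('D',conefit(P,[441.5,31.8],0,zlo=15))
E
```

```text
t: 8.3
eef_pos: [439.4, 32.2, 201.8]
tcp_rot: [-3.131, 0.0, 1.477]
ft_force: [-0.3, -0.3, 0.9]
opening: 0.799
turn 0.000 or -3.141 q6 0.02
t 8.3 pos [439.4  32.2 201.8] yaw 1.477 F [-0.3 -0.3  0.9] op 0.799
cm before turn [-0.02  0.21  9.68] dist cm 9.7
cm after turn [-0.02  0.21  9.68]
D (array([441.03,  31.19]), 1384, np.float64(0.3285213681920691), np.float64(51.83951809794049))
```

View pics/w3.png

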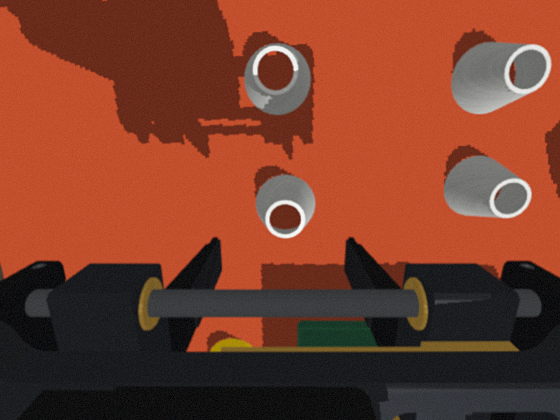

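D at (285,210) is centred between the fingers; the wrist fit gives (441,31). I'll descend and grip.

```bash
python3 -m inch '{"hand":[0.8,0.8,0.8,0.8,0.8,0.8,0.7,0.6,0.5,0.4,0.3,0.2,0.2],"delta_pos":[[0.05,0.15,4],[0,0,3],[0,0,1.7],[0,0,0.9],[0,0,0],[0,0,0],[0,0,0],[0,0,0],[0,0,0],[0,0,0],[0,0,0],[0,0,0],[0,0,0]],"turn":[0,0,0,0,0,0,0,0,0,0,0,0,0]}'
python3 -m inch '{"hand":[0.2,0.2,0.2,0.2,0.2],"delta_pos":[[0,0,0],[0,0,-1],[0,0,-2],[0,0,0],[0,0,0]],"turn":[0,0,0,0,0]}'
python3 - <<'E'
from h import *
np.set_printoptions(precision=2,suppress=True)
print(env.state()['ft_force'])
T,d,c=snap('wrist','w4.png')
E
```

```text
t: 9.65
eef_pos: [443.1, 32.2, 110.2]
tcp_rot: [-3.141, -0.0, 1.477]
ft_force: [-2.6, -0.3, 1.7]
opening: 0.427
t: 10.15
eef_pos: [443.6, 32.1, 140.5]
tcp_rot: [3.14, -0.0, 1.477]
ft_force: [-0.0, 0.8, -2.5]
opening: 0.43
[-0.03  0.76 -2.47]
```

View pics/w4.png

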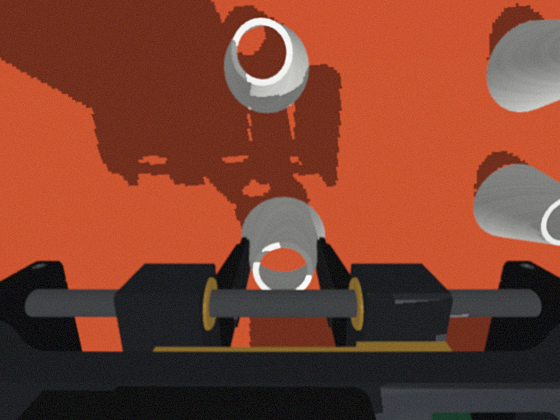

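```bash
python3 -m inch '{"hand":[0.2,0.2,0.2,0.2,0.2],"delta_pos":[[0,0,-4],[0,0,-4.5],[0,0,-4.5],[0,0,-3],[0,0,0]],"turn":[0,0,0,0,0]}'
python3 go.py 547.3 -211.5 295 1.477
```

```text
t: 10.7
eef_pos: [444.3, 32.1, 303.0]
tcp_rot: [3.136, -0.0, 1.477]
ft_force: [0.2, -0.3, -2.1]
opening: 0.436
turn -0.000 or 3.141 q6 0.02
t 10.7 pos [444.3  32.1 303. ] yaw 1.477 F [ 0.2 -0.3 -2.1] op 0.436
cm before turn [-23.28  12.54   0.8 ] dist cm 26.5
cm after turn [-23.29  12.54   0.8 ]
```

```bash
python3 -m inch '{"hand":[0.2,0.2,0.2,0.2,0.2,0.2,0.2,0.2],"delta_pos":[[-3,1.6,0],[-4,2.2,0],[-4,2.2,0],[-4,2.2,0],[-4,2.1,0],[-3,1.6,0],[-1.3,0.6,0],[0,0,0]],"turn":[0,0,0,0,0,0,0,0]}'
python3 - <<'E'
from h import *
import go
np.set_printoptions(precision=2,suppress=True)
go.go(547.3,-211.5,260,1.477)
T,d,c=snap('wrist','w5.png')
S,d,c=snap('scene','s5.png')
E
```

```text
t: 11.5
eef_pos: [545.9, -212.9, 298.0]
tcp_rot: [-3.139, -0.001, 1.475]
ft_force: [-0.7, 0.4, -1.4]
opening: 0.428
turn -0.002 or 3.140 q6 -0.39
t 11.5 pos [ 545.9 -212.9  298. ] yaw 1.475 F [-0.7  0.4 -1.4] op 0.428
cm before turn [0.15 0.12 3.8 ] dist cm 3.8
cm after turn [0.15 0.12 3.8 ]
```

View pics/w5.png

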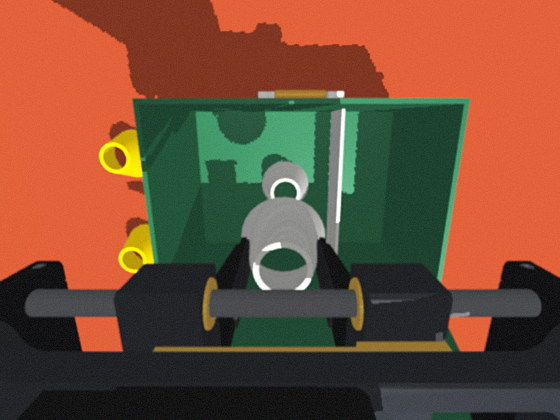

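View pics/s5.png

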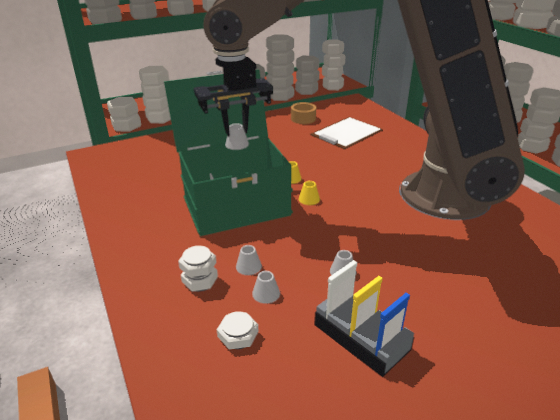

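Held reducer upright, with its rim at (285,268) in line with the base rim at (285,188). I'll lower it to about 15 mm above the expected contact and then creep.

```bash
python3 -m inch '{"hand":[0.2,0.2,0.2,0.2,0.2,0.2],"delta_pos":[[0.1,0.1,4],[0,0,4],[0,0,4],[0,0,2.5],[0,0,1],[0,0,0]],"turn":[0,0,0,0,0,0]}'
python3 -m inch '{"hand":[0.2,0.2,0.2,0.2],"delta_pos":[[0,0,0.4],[0,0,0.3],[0,0,0.2],[0,0,0]],"turn":[0,0,0,0]}'
```

```text
t: 12.2
eef_pos: [546.7, -209.6, 144.5]
tcp_rot: [-3.14, -0.001, 1.478]
ft_force: [0.3, 0.2, -1.0]
opening: 0.43
t: 12.6
eef_pos: [547.1, -210.7, 136.6]
tcp_rot: [3.141, 0.0, 1.477]
ft_force: [0.2, 0.7, -2.1]
opening: 0.428
```

```bash
python3 -m inch '{"hand":[0.2,0.2,0.2,0.2,0.2],"delta_pos":[[0,0,0.1],[0,0,0.1],[0,0,0.1],[0,0,0.1],[0,0,0.1]],"turn":[0,0,0,0,0]}'
python3 -m inch '{"hand":[0.2,0.2,0.2],"delta_pos":[[0,0,0.1],[0,0,0.1],[0,0,0]],"turn":[0,0,0]}'
```

```text
t: 13.1
eef_pos: [547.0, -210.7, 131.1]
tcp_rot: [-3.142, -0.0, 1.477]
ft_force: [0.2, 1.1, -1.7]
opening: 0.431
t: 13.4
eef_pos: [547.0, -210.7, 129.0]
tcp_rot: [-3.141, -0.0, 1.477]
ft_force: [0.0, -0.4, -1.2]
opening: 0.427
```

```bash
for i in 1 2; do python3 -m inch '{"hand":[0.2,0.2],"delta_pos":[[0,0,0.1],[0,0,0]],"turn":[0,0]}'; done
```

```text
t: 13.6
eef_pos: [547.1, -210.7, 128.1]
tcp_rot: [3.141, -0.0, 1.477]
ft_force: [0.1, -0.4, -2.1]
opening: 0.431
t: 13.8
eef_pos: [547.2, -210.7, 127.2]
tcp_rot: [3.141, 0.0, 1.477]
ft_force: [0.8, 0.3, -0.9]
opening: 0.428
```

```bash
python3 -m inch '{"hand":[0.2,0.2],"delta_pos":[[0,0,0.1],[0,0,0]],"turn":[0,0]}'
```

```text
t: 14.0
eef_pos: [547.3, -210.8, 126.4]
tcp_rot: [3.141, 0.0, 1.477]
ft_force: [1.2, -0.5, -0.0]
opening: 0.429
```

```bash
python3 -m inch '{"hand":[0.2,0.2,0.2],"delta_pos":[[0,0,0.05],[0,0,0],[0,0,0]],"turn":[0,0,0]}'; python3 -m inch '{"hand":[0.2],"delta_pos":[[0,0,0]],"turn":[0]}'
```

```text
t: 14.3
eef_pos: [547.3, -210.8, 126.0]
tcp_rot: [3.141, 0.0, 1.477]
ft_force: [2.3, 0.4, 2.8]
opening: 0.428
t: 14.4
eef_pos: [547.3, -210.8, 125.9]
tcp_rot: [3.141, 0.0, 1.477]
ft_force: [3.2, 0.0, 3.9]
opening: 0.433
```

```bash
python3 -m inch '{"hand":[0.45,0.47,0.5,0.55,0.6,0.6,0.6],"delta_pos":[[0,0,0],[0,0,0],[0,0,0],[0,0,0],[0,0,0],[0,0,0],[0,0,0]],"turn":[0,0,0,0,0,0,0]}';  python3 -m inch '{"hand":[0.6,0.6,0.6,0.6,0.6,0.6],"delta_pos":[[0,0,-1],[0,0,-2],[0,0,-4],[0,0,-5],[0,0,-5],[0,0,0]],"turn":[0,0,0,0,0,0]}'
python3 - <<'E'
from h import *
import go
np.set_printoptions(precision=2,suppress=True)
T,d,c=snap('wrist','w6.png'); P=cloud(d,c)
print('col',conefit(P,[546.5,-211],17,zlo=0))
T,d,c=snap('top','t6.png');P=cloud(d,c)
for n,g in dict(A=(631,132),B=(629,33),C=(445,149)).items(): print(n,conefit(P,g,0))
go.go(445,149,200,1.477)
E
```

```text
t: 15.1
eef_pos: [546.9, -210.7, 125.6]
tcp_rot: [-3.141, -0.0, 1.477]
ft_force: [-0.7, -0.1, 0.5]
opening: 0.6
t: 15.7
eef_pos: [548.2, -211.2, 303.0]
tcp_rot: [3.131, 0.004, 1.477]
ft_force: [0.0, 0.0, -0.1]
opening: 0.601
col (array([ 545.41, -213.12]), 1181, np.float64(0.8014475203111324), np.float64(62.100388806799295))
A (array([630.34, 132.43]), 278, np.float64(0.43675559826090904), np.float64(51.049073038279424))
B (array([628.79,  33.63]), 271, np.float64(0.49470106159144933), np.float64(51.132833346359945))
C (array([445.18, 149.37]), 284, np.float64(0.7279347760673076), np.float64(51.485720505227576))
turn -0.000 or 3.141 q6 -0.39
t 15.8 pos [ 546.9 -210.6  297.1] yaw 1.477 F [-0.5  0.6 -0.6] op 0.598
cm before turn [ 34.85 -13.52   9.71] dist cm 38.6
cm after turn [ 34.85 -13.51   9.71]
```

View pics/w6.png

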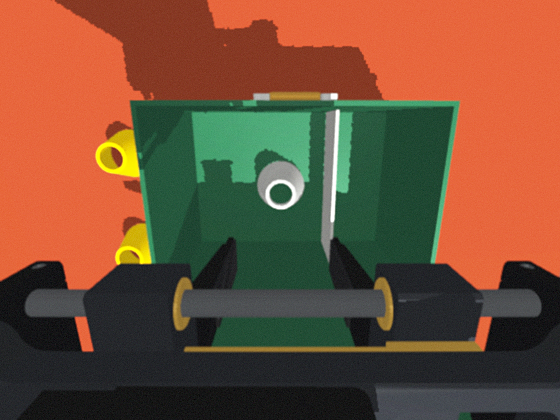

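First reducer nested at (280,190). Next is C at (445,149).

```bash
python3 -m inch '{"hand":[0.7,0.8,0.8,0.8,0.8,0.8,0.8,0.8,0.8,0.8,0.8],"delta_pos":[[4.35,-1.7,0],[4.35,-1.7,0],[4.35,-1.7,0],[4.35,-1.7,0],[4.35,-1.7,0],[4.35,-1.7,0],[4.35,-1.7,1],[4.35,-1.6,2],[0,0,3],[0,0,3.7],[0,0,0]],"turn":[0,0,0,0,0,0,0,0,0,0,0]}'
python3 - <<'E'
from h import *
np.set_printoptions(precision=2,suppress=True)
import go
T,d,c=snap('wrist','w7.png')
P=cloud(d,c)
print('C',conefit(P,[445,149],0,zlo=15))
go.go(445,149,110,1.477)
E
```

```text
t: 16.9
eef_pos: [443.3, 148.0, 194.9]
tcp_rot: [-3.133, 0.002, 1.478]
ft_force: [-0.1, -0.3, 0.4]
opening: 0.802
C (array([444.15, 148.06]), 1504, np.float64(0.3003462373956811), np.float64(51.83612110807029))
turn -0.000 or 3.142 q6 0.27
t 16.9 pos [444.3 147.9 197.1] yaw 1.477 F [ 0.5 -0.4  0.4] op 0.799
cm before turn [0.12 0.05 8.71] dist cm 8.7
cm after turn [0.12 0.05 8.71]
```

View pics/w7.png

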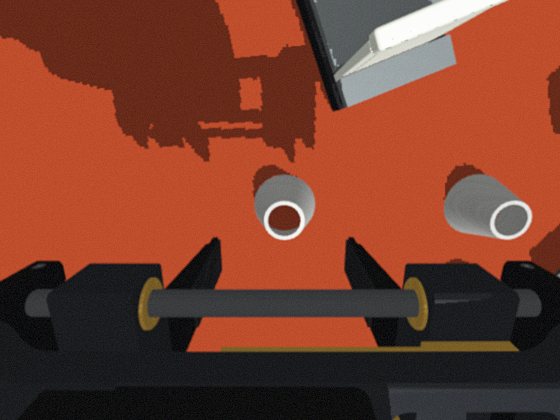

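C at (285,205) centred. Descend, grip, lift.

```bash
python3 -m inch '{"hand":[0.8,0.8,0.8,0.8,0.8,0.8,0.7,0.6,0.5,0.4,0.3,0.2,0.2,0.2],"delta_pos":[[0.1,0.05,3.5],[0,0,3],[0,0,1.5],[0,0,0.7],[0,0,0],[0,0,0],[0,0,0],[0,0,0],[0,0,0],[0,0,0],[0,0,0],[0,0,0],[0,0,0],[0,0,0]],"turn":[0,0,0,0,0,0,0,0,0,0,0,0,0,0]}'
python3 -m inch '{"hand":[0.2,0.2,0.2,0.2,0.2,0.2,0.2,0.2],"delta_pos":[[0,0,-1],[0,0,-2],[0,0,-4],[0,0,-4.5],[0,0,-4.5],[0,0,-3],[0,0,0],[0,0,0]],"turn":[0,0,0,0,0,0,0,0]}'
python3 go.py 547 -211.5 298 1.477
```

```text
t: 18.35
eef_pos: [445.9, 149.0, 111.9]
tcp_rot: [-3.141, 0.0, 1.477]
ft_force: [-2.4, 0.9, 0.6]
opening: 0.422
t: 19.15
eef_pos: [445.7, 148.9, 302.4]
tcp_rot: [3.14, -0.0, 1.477]
ft_force: [-0.0, 0.2, -2.7]
opening: 0.417
turn -0.000 or 3.141 q6 0.28
t 19.1 pos [445.7 148.9 302.4] yaw 1.477 F [-0.   0.2 -2.7] op 0.417
cm before turn [-34.93  13.46   0.44] dist cm 37.4
cm after turn [-34.93  13.46   0.44]
```

```bash
python3 -m inch '{"hand":[0.2,0.2,0.2,0.2,0.2,0.2,0.2,0.2,0.2,0.2],"delta_pos":[[-3,1.2,0],[-4.4,1.7,0],[-4.4,1.7,0],[-4.4,1.7,0],[-4.4,1.7,0],[-4.4,1.7,0],[-4.4,1.7,0],[-3.5,1.3,0],[-2,0.75,0],[0,0,0]],"turn":[0,0,0,0,0,0,0,0,0,0]}'
python3 - <<'E'
from h import *
import go
T,d,c=snap('wrist','w8.png')
go.go(547.0,-211.5,154,1.477)
E
```

```text
t: 20.15
eef_pos: [547.1, -213.6, 299.6]
tcp_rot: [-3.139, -0.001, 1.474]
ft_force: [-0.8, 0.5, -2.3]
opening: 0.422
turn -0.002 or 3.139 q6 -0.39
t 20.2 pos [ 546.8 -212.   299.8] yaw 1.475 F [-0.6  0.6 -2.9] op 0.421
cm before turn [ 0.05  0.02 14.58] dist cm 14.6
cm after turn [ 0.05  0.02 14.58]
```

View pics/w8.png

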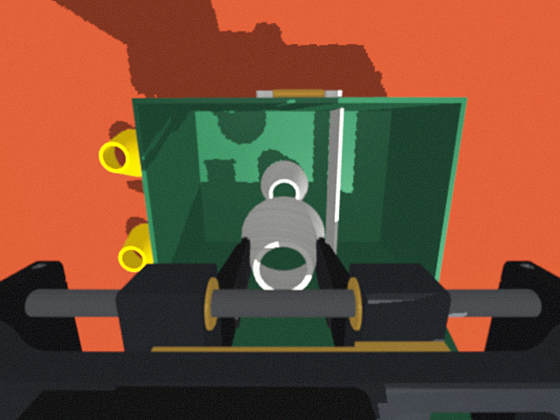

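Column (285,187) and held reducer (283,268) line up. Lower to 154, then creep.

```bash
python3 -m inch '{"hand":[0.2,0.2,0.2,0.2,0.2,0.2,0.2],"delta_pos":[[0,0,4],[0,0,4],[0,0,4],[0,0,2],[0,0,0.6],[0,0,0],[0,0,0]],"turn":[0,0,0,0,0,0,0]}'
python3 -m inch '{"hand":[0.2,0.2,0.2,0.2,0.2],"delta_pos":[[0,0,0.3],[0,0,0.3],[0,0,0.2],[0,0,0.2],[0,0,0]],"turn":[0,0,0,0,0]}'
```

```text
t: 20.9
eef_pos: [547.5, -210.8, 156.9]
tcp_rot: [3.14, 0.0, 1.477]
ft_force: [0.5, 0.1, -2.1]
opening: 0.419
t: 21.4
eef_pos: [547.1, -211.1, 145.7]
tcp_rot: [-3.141, -0.0, 1.477]
ft_force: [-0.8, 0.9, -2.1]
opening: 0.417
```

```bash
python3 -m inch '{"hand":[0.2,0.2,0.2,0.2],"delta_pos":[[0,0,0.1],[0,0,0.1],[0,0,0.1],[0,0,0]],"turn":[0,0,0,0]}'
python3 -m inch '{"hand":[0.2,0.2],"delta_pos":[[0,0,0.1],[0,0,0]],"turn":[0,0]}'
```

```text
t: 21.8
eef_pos: [547.1, -211.1, 142.7]
tcp_rot: [-3.141, -0.0, 1.477]
ft_force: [-0.3, 0.4, -0.6]
opening: 0.416
t: 22.0
eef_pos: [547.1, -211.1, 141.8]
tcp_rot: [-3.141, -0.0, 1.477]
ft_force: [-0.6, -0.0, -2.3]
opening: 0.42
```

```bash
python3 -m inch '{"hand":[0.2,0.2],"delta_pos":[[0,0,0.1],[0,0,0]],"turn":[0,0]}'
```

```text
t: 22.2
eef_pos: [547.1, -211.1, 140.8]
tcp_rot: [-3.142, -0.0, 1.477]
ft_force: [-0.0, -1.2, -1.6]
opening: 0.42
```

```bash
python3 -m inch '{"hand":[0.2,0.2],"delta_pos":[[0,0,0.05],[0,0,0]],"turn":[0,0]}'
```

```text
t: 22.4
eef_pos: [547.2, -211.1, 140.4]
tcp_rot: [3.141, -0.0, 1.477]
ft_force: [-0.3, 0.5, -0.9]
opening: 0.417
```

```bash
python3 -m inch '{"hand":[0.2,0.2],"delta_pos":[[0,0,0.05],[0,0,0]],"turn":[0,0]}'
```

```text
t: 22.6
eef_pos: [547.2, -211.1, 139.9]
tcp_rot: [3.141, -0.0, 1.477]
ft_force: [-0.0, 0.6, 0.3]
opening: 0.419
```

```bash
python3 -m inch '{"hand":[0.2,0.2],"delta_pos":[[0,0,0.05],[0,0,0]],"turn":[0,0]}'
```

```text
t: 22.8
eef_pos: [547.3, -211.1, 139.5]
tcp_rot: [3.141, -0.0, 1.477]
ft_force: [1.9, 1.3, 0.4]
opening: 0.421
```

```bash
python3 -m inch '{"hand":[0.2,0.2],"delta_pos":[[0,0,0.05],[0,0,0]],"turn":[0,0]}'
```

```text
t: 23.0
eef_pos: [547.3, -211.1, 139.0]
tcp_rot: [3.141, 0.0, 1.477]
ft_force: [2.1, 1.3, 1.8]
opening: 0.422
```

```bash
python3 -m inch '{"hand":[0.43,0.45,0.48,0.55,0.6,0.6,0.6],"delta_pos":[[0,0,0],[0,0,0],[0,0,0],[0,0,0],[0,0,0],[0,0,0],[0,0,0]],"turn":[0,0,0,0,0,0,0]}';  python3 -m inch '{"hand":[0.6,0.6,0.6,0.6,0.6,0.6],"delta_pos":[[0,0,-1],[0,0,-2],[0,0,-4],[0,0,-5],[0,0,-4],[0,0,0]],"turn":[0,0,0,0,0,0]}'
python3 - <<'E'
from h import *
import go
np.set_printoptions(precision=2,suppress=True)
T,d,c=snap('wrist','w9.png'); P=cloud(d,c)
print('col',conefit(P,[546.5,-211],28,zlo=0))
T,d,c=snap('top','t9.png');P=cloud(d,c)
for n,g in dict(A=(631,132),B=(629,33)).items(): print(n,conefit(P,g,0))
go.go(628.8,33,200,1.477)
E
```

```text
t: 23.7
eef_pos: [547.1, -211.1, 138.9]
tcp_rot: [-3.141, -0.0, 1.477]
ft_force: [-0.4, 0.3, 0.7]
opening: 0.594
t: 24.3
eef_pos: [548.1, -211.5, 305.2]
tcp_rot: [3.133, 0.004, 1.477]
ft_force: [-0.2, -0.0, -0.1]
opening: 0.598
col (array([ 545.66, -213.25]), 1283, np.float64(1.0051730240639571), np.float64(72.72120035986526))
A (array([630.41, 132.36]), 281, np.float64(0.48402632577267113), np.float64(51.59597421142587))
B (array([628.71,  33.54]), 280, np.float64(0.4608962602355149), np.float64(51.191881899772945))
turn -0.000 or 3.141 q6 -0.39
t 24.4 pos [ 547. -211.  300.] yaw 1.477 F [-0.1  0.4 -1.6] op 0.601
cm before turn [25.06  5.86 10.  ] dist cm 27.6
cm after turn [25.06  5.86 10.  ]
```

View pics/w9.png

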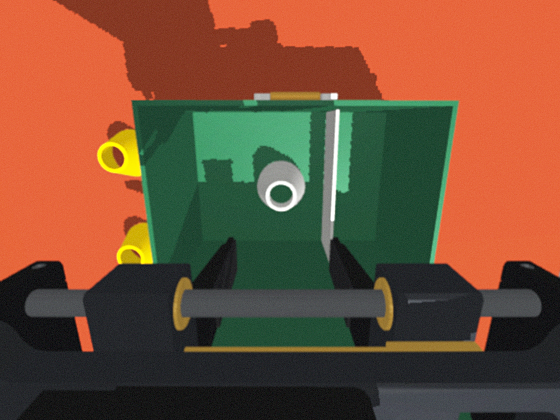

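Two nested at (280,190). Next B at (629,33).

```bash
python3 -m inch '{"hand":[0.7,0.8,0.8,0.8,0.8,0.8,0.8,0.8,0.8],"delta_pos":[[4.2,1,0],[4.2,1,0],[4.2,1,0],[4.2,1,0],[4.2,1,1],[4.1,0.9,2],[0,0,3.5],[0,0,3.5],[0,0,0]],"turn":[0,0,0,0,0,0,0,0,0]}'
python3 - <<'E'
from h import *
np.set_printoptions(precision=2,suppress=True)
import go
T,d,c=snap('wrist','w10.png')
P=cloud(d,c)
print('B',conefit(P,[629,33],0,zlo=15))
go.go(628.5,33,110,1.477)
E
```

```text
t: 25.3
eef_pos: [627.3, 33.7, 193.4]
tcp_rot: [-3.132, 0.0, 1.477]
ft_force: [-0.5, 0.9, -0.2]
opening: 0.802
B (array([629.14,  32.63]), 1438, np.float64(0.33747627799266056), np.float64(51.44018598193497))
turn -0.000 or 3.142 q6 0.04
t 25.4 pos [628.5  33.3 196.4] yaw 1.477 F [0.3 0.4 0.9] op 0.799
cm before turn [-0.03  0.01  8.64] dist cm 8.6
cm after turn [-0.03  0.01  8.64]
```

View pics/w10.png

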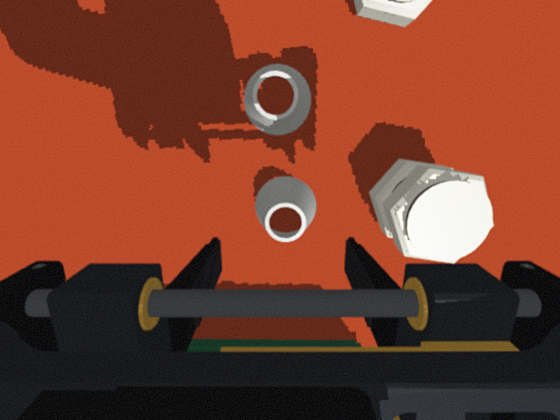

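B at (285,205) centred; the pile (440,210) clears the right finger by about 18 mm. Descend and grip.

```bash
python3 -m inch '{"hand":[0.75,0.7,0.7,0.7,0.7,0.7,0.6,0.5,0.4,0.3,0.2,0.2,0.2],"delta_pos":[[0,0.05,3.5],[0,0,3],[0,0,1.5],[0,0,0.6],[0,0,0],[0,0,0],[0,0,0],[0,0,0],[0,0,0],[0,0,0],[0,0,0],[0,0,0],[0,0,0]],"turn":[0,0,0,0,0,0,0,0,0,0,0,0,0]}'
python3 -m inch '{"hand":[0.2,0.2,0.2,0.2,0.2,0.2,0.2,0.2],"delta_pos":[[0,0,-1],[0,0,-2],[0,0,-4],[0,0,-4.5],[0,0,-4.5],[0,0,-3.5],[0,0,0],[0,0,0]],"turn":[0,0,0,0,0,0,0,0]}'
python3 go.py 547.5 -212 300 1.477
```

```text
t: 26.65
eef_pos: [629.8, 33.3, 113.0]
tcp_rot: [-3.141, -0.0, 1.477]
ft_force: [-2.8, 0.4, 2.9]
opening: 0.416
t: 27.45
eef_pos: [629.8, 33.1, 308.5]
tcp_rot: [3.14, -0.0, 1.477]
ft_force: [-0.1, -0.6, -1.8]
opening: 0.414
turn -0.000 or 3.141 q6 0.04
t 27.4 pos [629.8  33.1 308.5] yaw 1.477 F [-0.1 -0.6 -1.8] op 0.414
cm before turn [-25.18  -5.89   0.85] dist cm 25.9
cm after turn [-25.18  -5.89   0.85]
```

```bash
python3 -m inch '{"hand":[0.2,0.2,0.2,0.2,0.2,0.2,0.2,0.2,0.2],"delta_pos":[[-3,-0.7,0],[-4.2,-1,0],[-4.2,-1,0],[-4.2,-1,0],[-4.2,-1,0],[-3.4,-0.7,0],[-2,-0.5,0],[0,0,0],[0,0,0]],"turn":[0,0,0,0,0,0,0,0,0]}'
python3 - <<'E'
from h import *
import go
T,d,c=snap('wrist','w11.png')
go.go(547.5,-212,165,1.477)
E
```

```text
t: 28.35
eef_pos: [547.3, -212.1, 306.6]
tcp_rot: [-3.14, -0.001, 1.476]
ft_force: [0.0, -0.3, -1.7]
opening: 0.414
turn -0.000 or 3.141 q6 -0.39
t 28.4 pos [ 547.5 -211.5  306.9] yaw 1.477 F [-0.8 -0.8 -1.4] op 0.417
cm before turn [-0.05  0.   14.19] dist cm 14.2
cm after turn [-0.05  0.   14.19]
```

View pics/w11.png

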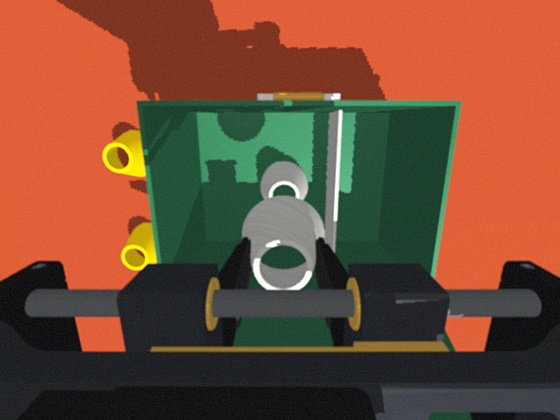

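Aligned (283,268 over 284,188). Lower and creep.

```bash
python3 -m inch '{"hand":[0.2,0.2,0.2,0.2,0.2,0.2,0.2],"delta_pos":[[-0.05,0.05,4],[0,0,4],[0,0,4],[0,0,1.7],[0,0,0.6],[0,0,0],[0,0,0]],"turn":[0,0,0,0,0,0,0]}'
python3 -m inch '{"hand":[0.2,0.2,0.2,0.2],"delta_pos":[[0,0,0.2],[0,0,0.2],[0,0,0.1],[0,0,0]],"turn":[0,0,0,0]}'
```

```text
t: 29.1
eef_pos: [548.6, -212.4, 165.9]
tcp_rot: [3.14, 0.0, 1.478]
ft_force: [0.1, -0.4, -1.8]
opening: 0.41
t: 29.5
eef_pos: [548.0, -212.7, 160.0]
tcp_rot: [3.141, -0.0, 1.477]
ft_force: [-0.6, -0.4, -0.5]
opening: 0.413
```

```bash
python3 -m inch '{"hand":[0.2,0.2,0.2,0.2,0.2,0.2],"delta_pos":[[0.05,0,0.1],[0,0,0.1],[0,0,0.1],[0,0,0.1],[0,0,0.1],[0,0,0]],"turn":[0,0,0,0,0,0]}'
python3 -m inch '{"hand":[0.2,0.2],"delta_pos":[[0,0,0.1],[0,0,0]],"turn":[0,0]}'
```

```text
t: 30.1
eef_pos: [548.0, -212.2, 154.7]
tcp_rot: [-3.141, -0.0, 1.477]
ft_force: [0.3, -0.3, -0.7]
opening: 0.416
t: 30.3
eef_pos: [548.0, -212.2, 153.8]
tcp_rot: [-3.142, -0.0, 1.477]
ft_force: [0.5, 0.2, -2.0]
opening: 0.415
```

```bash
python3 -m inch '{"hand":[0.2,0.2],"delta_pos":[[0,0,0.1],[0,0,0]],"turn":[0,0]}'
```

```text
t: 30.5
eef_pos: [548.0, -212.2, 152.8]
tcp_rot: [-3.141, -0.0, 1.477]
ft_force: [-0.7, -0.4, -1.2]
opening: 0.414
```

```bash
python3 -m inch '{"hand":[0.2,0.2],"delta_pos":[[0,0,0.05],[0,0,0]],"turn":[0,0]}'
```

```text
t: 30.7
eef_pos: [548.0, -212.2, 152.3]
tcp_rot: [-3.142, -0.0, 1.477]
ft_force: [-0.5, 0.7, -2.1]
opening: 0.409
```

```bash
python3 -m inch '{"hand":[0.2,0.2],"delta_pos":[[0,0,0.05],[0,0,0]],"turn":[0,0]}'
```

```text
t: 30.9
eef_pos: [548.0, -212.2, 151.8]
tcp_rot: [-3.141, -0.0, 1.477]
ft_force: [-0.5, -0.2, -0.5]
opening: 0.412
```

```bash
python3 -m inch '{"hand":[0.2,0.2],"delta_pos":[[0,0,0.05],[0,0,0]],"turn":[0,0]}'
```

```text
t: 31.1
eef_pos: [548.0, -212.1, 151.4]
tcp_rot: [-3.141, -0.0, 1.477]
ft_force: [-0.9, 1.3, -1.0]
opening: 0.412
```

```bash
python3 -m inch '{"hand":[0.2,0.2],"delta_pos":[[0,0,0.05],[0,0,0]],"turn":[0,0]}'
```

```text
t: 31.3
eef_pos: [548.0, -212.2, 150.9]
tcp_rot: [-3.142, -0.0, 1.477]
ft_force: [-0.2, 0.8, 0.3]
opening: 0.414
```

```bash
python3 -m inch '{"hand":[0.2,0.2],"delta_pos":[[0,0,0.05],[0,0,0]],"turn":[0,0]}'
```

```text
t: 31.5
eef_pos: [548.0, -212.2, 150.4]
tcp_rot: [-3.142, -0.0, 1.477]
ft_force: [-0.6, 2.1, 1.1]
opening: 0.416
```

```bash
python3 -m inch '{"hand":[0.43,0.45,0.48,0.55,0.6,0.6,0.6],"delta_pos":[[0,0,0],[0,0,0],[0,0,0],[0,0,0],[0,0,0],[0,0,0],[0,0,0]],"turn":[0,0,0,0,0,0,0]}';  python3 -m inch '{"hand":[0.6,0.6,0.6,0.6,0.6,0.6],"delta_pos":[[0,0,-1],[0,0,-2],[0,0,-4],[0,0,-5],[0,0,-3],[0,0,0]],"turn":[0,0,0,0,0,0]}'
python3 - <<'E'
from h import *
import go
np.set_printoptions(precision=2,suppress=True)
T,d,c=snap('wrist','w12.png'); P=cloud(d,c)
print('col',conefit(P,[546.5,-211],39,zlo=0))
T,d,c=snap('top','t12.png');P=cloud(d,c)
for n,g in dict(A=(631,132)).items(): print(n,conefit(P,g,0))
go.go(630.5,132,200,1.477)
E
```

```text
t: 32.2
eef_pos: [548.1, -212.2, 150.4]
tcp_rot: [3.142, -0.0, 1.477]
ft_force: [0.7, 0.2, -0.7]
opening: 0.595
t: 32.8
eef_pos: [548.8, -212.5, 305.6]
tcp_rot: [3.134, 0.003, 1.477]
ft_force: [0.2, -0.2, -0.0]
opening: 0.603
col (array([ 545.87, -213.25]), 1400, np.float64(1.150792222266272), np.float64(83.48384093348001))
A (array([630.35, 132.32]), 270, np.float64(0.46614020358262565), np.float64(51.22498601200449))
turn -0.000 or 3.141 q6 -0.39
t 32.9 pos [ 547.9 -212.1  301.2] yaw 1.477 F [ 0.5  0.8 -0.6] op 0.597
cm before turn [35.03  5.   10.12] dist cm 36.8
cm after turn [35.03  5.01 10.12]
```

View pics/w12.png

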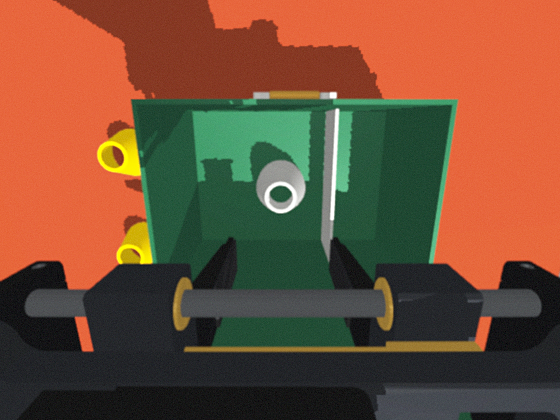

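Three in the column at (280,192). Next A at (630.5,132).

```bash
python3 -m inch '{"hand":[0.7,0.75,0.75,0.75,0.75,0.75,0.75,0.75,0.75,0.75,0.75],"delta_pos":[[4.4,0.6,0],[4.4,0.6,0],[4.4,0.6,0],[4.4,0.6,0],[4.4,0.6,0],[4.4,0.6,0],[4.3,0.7,1],[4.3,0.7,2],[0,0,3.5],[0,0,3.6],[0,0,0]],"turn":[0,0,0,0,0,0,0,0,0,0,0]}'
python3 - <<'E'
from h import *
np.set_printoptions(precision=2,suppress=True)
import go
T,d,c=snap('wrist','w13.png')
P=cloud(d,c)
print('A',conefit(P,[630.5,132],0,zlo=15))
go.go(630.5,131.8,110,1.477)
E
```

```text
t: 34.0
eef_pos: [628.5, 131.7, 193.7]
tcp_rot: [-3.132, 0.002, 1.477]
ft_force: [-0.8, -0.1, 0.4]
opening: 0.749
A (array([630.92, 131.71]), 1424, np.float64(0.3589472524887043), np.float64(51.35536184382951))
turn -0.000 or 3.142 q6 0.20
t 34.0 pos [629.7 131.5 196.8] yaw 1.477 F [0.  0.1 0.5] op 0.751
cm before turn [0.04 0.08 8.68] dist cm 8.7
cm after turn [0.04 0.08 8.68]
```

View pics/w13.png

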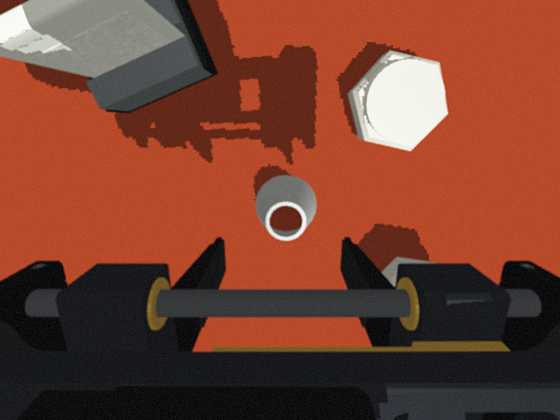

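A at (286,208), centred.

```bash
python3 -m inch '{"hand":[0.75,0.7,0.7,0.7,0.7,0.7,0.6,0.5,0.4,0.3,0.2,0.2,0.2],"delta_pos":[[0.05,0.1,3.5],[0,0,3],[0,0,1.5],[0,0,0.6],[0,0,0],[0,0,0],[0,0,0],[0,0,0],[0,0,0],[0,0,0],[0,0,0],[0,0,0],[0,0,0]],"turn":[0,0,0,0,0,0,0,0,0,0,0,0,0]}'
python3 -m inch '{"hand":[0.2,0.2,0.2,0.2,0.2,0.2,0.2,0.2],"delta_pos":[[0,0,-1],[0,0,-2],[0,0,-4],[0,0,-4.5],[0,0,-4.5],[0,0,-3.5],[0,0,0],[0,0,0]],"turn":[0,0,0,0,0,0,0,0]}'
python3 go.py 547.8 -211.5 305 1.477
```

```text
t: 35.35
eef_pos: [631.6, 131.9, 113.5]
tcp_rot: [-3.141, -0.0, 1.477]
ft_force: [-2.4, 0.1, 2.7]
opening: 0.407
t: 36.15
eef_pos: [631.5, 131.9, 309.0]
tcp_rot: [3.14, -0.0, 1.477]
ft_force: [-0.3, 0.2, -1.5]
opening: 0.41
turn -0.000 or 3.141 q6 0.20
t 36.1 pos [631.5 131.9 309. ] yaw 1.477 F [-0.3  0.2 -1.5] op 0.410
cm before turn [-34.97  -5.11   0.4 ] dist cm 35.3
cm after turn [-34.97  -5.12   0.4 ]
```

```bash
python3 -m inch '{"hand":[0.2,0.2,0.2,0.2,0.2,0.2,0.2,0.2,0.2,0.2],"delta_pos":[[-3,-0.45,0],[-4.5,-0.65,0],[-4.5,-0.65,0],[-4.5,-0.65,0],[-4.5,-0.65,0],[-4.5,-0.65,0],[-4.5,-0.65,0],[-3,-0.45,0],[-2,-0.3,0],[0,0,0]],"turn":[0,0,0,0,0,0,0,0,0,0]}'
python3 - <<'E'
from h import *
import go
T,d,c=snap('wrist','w14.png')
go.go(547.8,-211.5,175,1.477)
E
```

```text
t: 37.15
eef_pos: [547.1, -213.9, 306.6]
tcp_rot: [-3.139, -0.001, 1.474]
ft_force: [-0.3, -0.1, -1.9]
opening: 0.414
turn -0.002 or 3.139 q6 -0.39
t 37.2 pos [ 547.5 -212.5  306.8] yaw 1.475 F [ 0.3  1.2 -2.3] op 0.414
cm before turn [ 0.1   0.02 13.18] dist cm 13.2
cm after turn [ 0.1   0.02 13.18]
```

View pics/w14.png

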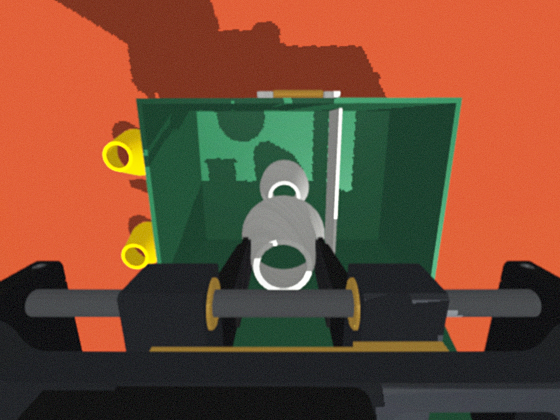

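Aligned. Lower and creep.

```bash
python3 -m inch '{"hand":[0.2,0.2,0.2,0.2,0.2,0.2,0.2],"delta_pos":[[0.05,0,4],[0,0,4],[0,0,3.5],[0,0,1.3],[0,0,0.5],[0,0,0],[0,0,0]],"turn":[0,0,0,0,0,0,0]}'
python3 -m inch '{"hand":[0.2,0.2,0.2,0.2],"delta_pos":[[0,0,0.2],[0,0,0.2],[0,0,0.1],[0,0,0]],"turn":[0,0,0,0]}'
```

```text
t: 37.9
eef_pos: [548.7, -211.2, 176.8]
tcp_rot: [3.14, 0.001, 1.477]
ft_force: [-0.1, 0.7, -1.1]
opening: 0.409
t: 38.3
eef_pos: [548.1, -211.2, 170.5]
tcp_rot: [3.141, -0.0, 1.477]
ft_force: [0.2, -0.0, -1.9]
opening: 0.411
```

```bash
python3 -m inch '{"hand":[0.2,0.2,0.2,0.2,0.2,0.2],"delta_pos":[[0,0,0.1],[0,0,0.1],[0,0,0.1],[0,0,0.1],[0,0,0.1],[0,0,0]],"turn":[0,0,0,0,0,0]}'
python3 -m inch '{"hand":[0.2,0.2],"delta_pos":[[0,0,0.1],[0,0,0]],"turn":[0,0]}'
```

```text
t: 38.9
eef_pos: [548.1, -211.2, 165.2]
tcp_rot: [-3.141, -0.0, 1.477]
ft_force: [-1.3, -0.4, -2.6]
opening: 0.408
t: 39.1
eef_pos: [548.1, -211.2, 164.3]
tcp_rot: [-3.141, -0.0, 1.477]
ft_force: [-0.4, 0.3, -2.0]
opening: 0.411
```

```bash
python3 -m inch '{"hand":[0.2,0.2],"delta_pos":[[0,0,0.1],[0,0,0]],"turn":[0,0]}'
```

```text
t: 39.3
eef_pos: [548.1, -211.2, 163.3]
tcp_rot: [-3.141, -0.0, 1.477]
ft_force: [0.0, 0.4, -1.5]
opening: 0.415
```

```bash
python3 -m inch '{"hand":[0.2,0.2],"delta_pos":[[0,0,0.05],[0,0,0]],"turn":[0,0]}'
```

```text
t: 39.5
eef_pos: [548.1, -211.2, 162.8]
tcp_rot: [-3.142, -0.0, 1.477]
ft_force: [-0.7, 0.4, -2.4]
opening: 0.411
```

```bash
python3 -m inch '{"hand":[0.2,0.2],"delta_pos":[[0,0,0.05],[0,0,0]],"turn":[0,0]}'
```

```text
t: 39.7
eef_pos: [548.1, -211.2, 162.3]
tcp_rot: [-3.142, -0.0, 1.477]
ft_force: [0.1, 0.7, -2.1]
opening: 0.413
```

```bash
python3 -m inch '{"hand":[0.2,0.2],"delta_pos":[[0,0,0.05],[0,0,0]],"turn":[0,0]}'
```

```text
t: 39.9
eef_pos: [548.1, -211.2, 161.8]
tcp_rot: [-3.142, -0.0, 1.477]
ft_force: [-0.9, 0.4, -2.3]
opening: 0.411
```

```bash
python3 -m inch '{"hand":[0.2,0.2],"delta_pos":[[0,0,0.05],[0,0,0]],"turn":[0,0]}'
```

```text
t: 40.1
eef_pos: [548.1, -211.2, 161.3]
tcp_rot: [-3.142, -0.0, 1.477]
ft_force: [0.3, -0.1, -1.4]
opening: 0.407
```

```bash
python3 -m inch '{"hand":[0.2,0.2],"delta_pos":[[0,0,0.05],[0,0,0]],"turn":[0,0]}'
```

```text
t: 40.3
eef_pos: [548.1, -211.2, 160.8]
tcp_rot: [-3.142, -0.0, 1.477]
ft_force: [0.4, 0.1, -1.2]
opening: 0.41
```

```bash
python3 -m inch '{"hand":[0.2,0.2],"delta_pos":[[0,0,0.05],[0,0,0]],"turn":[0,0]}'
```

```text
t: 40.5
eef_pos: [548.1, -211.2, 160.4]
tcp_rot: [-3.142, -0.0, 1.477]
ft_force: [-0.5, 1.0, -1.2]
opening: 0.411
```

```bash
python3 -m inch '{"hand":[0.2,0.2],"delta_pos":[[0,0,0.05],[0,0,0]],"turn":[0,0]}'
```

```text
t: 40.7
eef_pos: [548.1, -211.2, 159.9]
tcp_rot: [-3.142, -0.0, 1.477]
ft_force: [-0.6, 1.4, -2.0]
opening: 0.411
```

```bash
python3 -m inch '{"hand":[0.2,0.2],"delta_pos":[[0,0,0.05],[0,0,0]],"turn":[0,0]}'
```

```text
t: 40.9
eef_pos: [548.1, -211.2, 159.5]
tcp_rot: [3.142, -0.0, 1.477]
ft_force: [0.0, 0.2, 0.6]
opening: 0.412
```

```bash
python3 -m inch '{"hand":[0.2,0.2],"delta_pos":[[0,0,0.05],[0,0,0]],"turn":[0,0]}'
```

```text
t: 41.1
eef_pos: [548.2, -211.2, 159.1]
tcp_rot: [3.141, -0.0, 1.477]
ft_force: [-1.1, 0.8, 3.8]
opening: 0.412
```

```bash
python3 -m inch '{"hand":[0.2,0.2],"delta_pos":[[0,0,0.05],[0,0,0]],"turn":[0,0]}'
```

```text
t: 41.3
eef_pos: [548.2, -211.3, 158.9]
tcp_rot: [3.141, 0.0, 1.477]
ft_force: [-2.1, 1.3, 6.9]
opening: 0.407
```

```bash
python3 -m inch '{"hand":[0.43,0.45,0.48,0.55,0.6,0.6,0.6],"delta_pos":[[0,0,0],[0,0,0],[0,0,0],[0,0,0],[0,0,0],[0,0,0],[0,0,0]],"turn":[0,0,0,0,0,0,0]}';  python3 -m inch '{"hand":[0.6,0.6,0.6,0.6,0.6,0.6],"delta_pos":[[0,0,-1],[0,0,-2],[0,0,-4],[0,0,-5],[0,0,-2],[0,0,0]],"turn":[0,0,0,0,0,0]}'
python3 - <<'E'
from h import *
import go
np.set_printoptions(precision=2,suppress=True)
T,d,c=snap('wrist','w15.png'); P=cloud(d,c)
print('col',conefit(P,[546.5,-211],50,zlo=0))
T,d,c=snap('top','t15.png')
go.go(500,383.5,300,-2.86)
E
```

```text
t: 42.0
eef_pos: [548.2, -211.2, 158.3]
tcp_rot: [-3.142, -0.0, 1.477]
ft_force: [0.1, 1.0, 0.7]
opening: 0.596
t: 42.6
eef_pos: [548.7, -211.4, 302.5]
tcp_rot: [3.136, 0.002, 1.477]
ft_force: [0.2, 0.4, -0.2]
opening: 0.598
col (array([ 546.08, -213.38]), 1592, np.float64(1.3402349853423754), np.float64(94.24873280553192))
turn -1.946 or 1.195 q6 -0.39
t 42.7 pos [ 547.9 -211.1  298.6] yaw 1.477 F [ 0.3  0.  -0. ] op 0.602
cm before turn [ 58.75 -10.35  -0.14] dist cm 59.7
cm after turn [-11.92  58.45  -0.14]
```

View pics/w15.png

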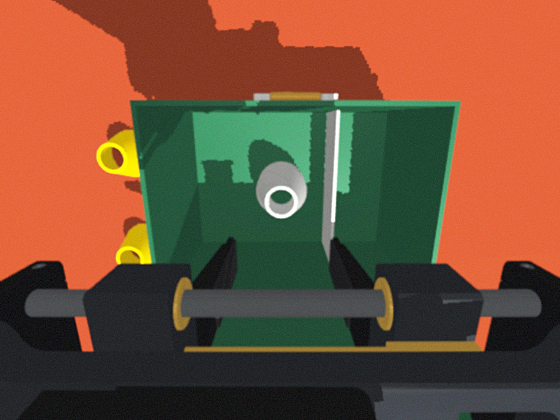

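View pics/t15.png

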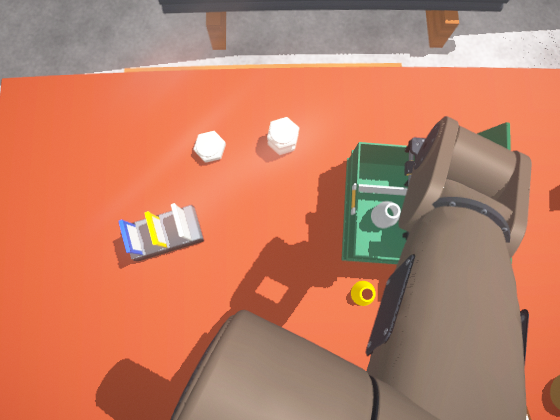

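All four are nested: the column rim is at (281,202) and its top is at about 95 mm. The rack and unions haven't moved. Now the blue card.

```bash
python3 -m inch '{"hand":[0.5,0.4,0.4,0.4,0.4,0.4,0.4,0.4,0.4,0.4,0.4,0.4,0.4,0.4],"delta_pos":[[4.5,-0.8,0],[4.5,-0.8,0],[4.5,-0.8,0],[4.5,-0.8,0],[4.5,-0.8,0],[4.5,-0.8,0],[4.5,-0.8,0],[4.5,-0.8,0],[4.5,-0.8,0],[4.5,-0.8,0],[4.5,-0.8,0],[4.5,-0.8,0],[4.5,-0.8,0],[0,0,0]],"turn":[0,0,0,0,0,0,0,0,0,0,0,0,0,0]}'
python3 -m inch '{"hand":[0.4,0.4,0.4,0.4,0.4,0.4,0.4,0.4,0.4,0.4],"delta_pos":[[0,0,0],[0,0,0],[0,0,0],[0,0,0],[0,0,0],[0,0,0],[0,0,0],[0,0,0],[0,0,0],[0,0,0]],"turn":[0.15,0.15,0.15,0.15,0.15,0.15,0.15,0.148,0,0]}'
python3 - <<'E'
from h import *
import go
np.set_printoptions(precision=2,suppress=True)
go.go(500,383.5,240,0.279)
T,d,c=snap('wrist','w16.png'); P=cloud(d,c)
Q=P.reshape(-1,3);Q=Q[np.isfinite(Q[:,0])]
for nm,(x,y) in dict(blue=(500,383.5),yel=(516,326)).items():
    m=(abs(Q[:,0]-x)<60)&(abs(Q[:,1]-y)<32)&(Q[:,2]>128)&(Q[:,2]<142); q=Q[m]
    if len(q)>5:print(nm,len(q),cv2.minAreaRect(q[:,:2].astype(np.float32)),np.median(q[:,2]),np.median(q,0))
E
```

```text
t: 44.1
eef_pos: [498.1, 385.1, 296.2]
tcp_rot: [-3.139, 0.001, 1.481]
ft_force: [-1.1, -1.0, -0.1]
opening: 0.4
t: 45.1
eef_pos: [499.5, 380.5, 297.5]
tcp_rot: [3.141, 0.002, 0.283]
ft_force: [0.4, 0.0, 0.2]
opening: 0.402
turn 0.004 or -3.138 q6 1.83
t 45.1 pos [499.5 380.5 297.5] yaw 0.283 F [0.4 0.  0.2] op 0.402
cm before turn [ 0.13 -0.28  5.75] dist cm 5.8
cm after turn [ 0.13 -0.28  5.75]
blue 884 ((497.5496520996094, 383.2581787109375), (73.3910140991211, 9.240633010864258), 16.27138900756836) 135.59233044187602 [499.63 383.65 135.59]
yel 995 ((514.1077270507812, 325.4538269042969), (73.71737670898438, 10.511591911315918), 15.984343528747559) 135.46741630993264 [516.63 326.93 135.47]
```

View pics/w16.png

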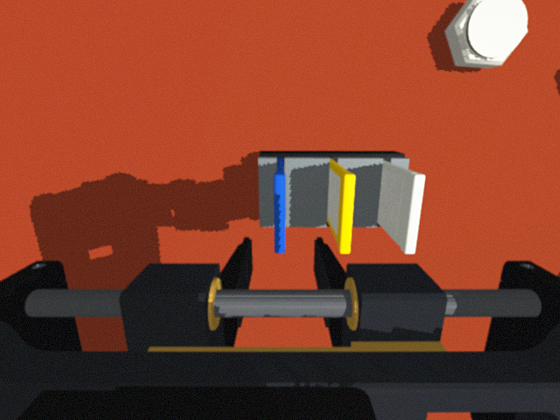

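Blue card edge at col 280, rows 172–250, centred between the fingers, with yellow at col 345 untouched. Lowering to grip.

```bash
python3 -m inch '{"hand":[0.4,0.4,0.4,0.4,0.4,0.4],"delta_pos":[[0.05,-0.28,2.5],[0,0,3],[0,0,3],[0,0,1.8],[0,0,0.5],[0,0,0]],"turn":[0,0,0,0,0,0]}'
python3 go.py 499 383.4 189 0.281
```

```text
t: 45.75
eef_pos: [499.2, 383.7, 190.0]
tcp_rot: [3.141, 0.001, 0.28]
ft_force: [-0.5, -0.3, 0.0]
opening: 0.401
turn -0.001 or 3.141 q6 1.84
t 45.8 pos [499.2 383.7 190. ] yaw 0.280 F [-0.5 -0.3  0. ] op 0.401
cm before turn [-0.03  0.02  0.1 ] dist cm 0.1
cm after turn [-0.03  0.02  0.1 ]
```

```bash
python3 -m inch '{"hand":[0.3,0.2,0.15,0.1,0.05,0,0,0,0,0],"delta_pos":[[0,0,0],[0,0,0],[0,0,0],[0,0,0],[0,0,0],[0,0,0],[0,0,0],[0,0,0],[0,0,0],[0,0,0]],"turn":[0,0,0,0,0,0,0,0,0,0]}'
python3 -m inch '{"hand":[0,0,0,0,0,0],"delta_pos":[[0,0,-0.5],[0,0,-0.5],[0,0,-1],[0,0,-1],[0,0,0],[0,0,0]],"turn":[0,0,0,0,0,0]}'
```

```text
t: 46.75
eef_pos: [499.3, 383.9, 190.9]
tcp_rot: [-3.141, -0.001, 0.279]
ft_force: [-0.9, 0.6, 5.8]
opening: 0.1
t: 47.35
eef_pos: [499.2, 383.8, 220.8]
tcp_rot: [-3.141, -0.001, 0.279]
ft_force: [-0.5, 0.2, -0.4]
opening: 0.101
```

```bash
python3 -m inch '{"hand":[0,0,0,0,0,0,0,0,0],"delta_pos":[[0,0,-1.5],[0,0,-2],[0,0,-3],[0,0,-3],[0,0,-3],[0,0,-3],[0,0,-1.5],[0,0,0],[0,0,0]],"turn":[0,0,0,0,0,0,0,0,0]}'
python3 - <<'E'
from h import *
import go
np.set_printoptions(precision=2,suppress=True)
T,d,c=snap('wrist','w17.png');S,d,c=snap('scene','s17.png')
go.go(655,-218,385,1.477)
E
```

```text
t: 48.25
eef_pos: [499.0, 383.7, 389.4]
tcp_rot: [3.141, 0.001, 0.279]
ft_force: [0.1, -0.4, -0.4]
opening: 0.102
turn -1.198 or 1.943 q6 1.84
t 48.4 pos [499.  383.6 388.8] yaw 0.279 F [ 0.9 -1.2 -0.8] op 0.106
cm before turn [-1.56 62.13  0.38] dist cm 62.2
cm after turn [-58.44  21.16   0.38]
```

View pics/s17.png

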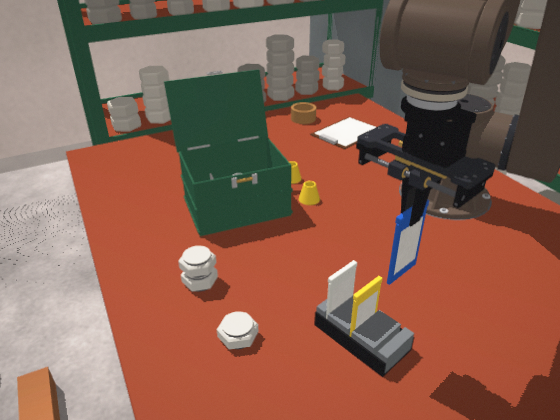

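Card hangs plumb at (405,250) and is clear of the rack. Carry it to above the narrow compartment.

```bash
python3 -m inch '{"hand":[0,0,0,0,0,0,0,0,0,0,0,0,0,0,0,0],"delta_pos":[[-0.1,2,0],[-0.1,3.5,0],[-0.15,4.7,0],[-0.15,4.7,0],[-0.15,4.7,0],[-0.15,4.7,0],[-0.15,4.7,0],[-0.15,4.7,0],[-0.15,4.7,0],[-0.15,4.7,0],[-0.15,4.7,0],[-0.15,4.7,0],[-0.15,4.7,0],[-0.1,3,0],[-0.1,1.6,0],[0,0,0]],"turn":[0,0,0,0,0,0,0,0,0,0,0,0,0,0,0,0]}'
python3 -m inch '{"hand":[0,0,0,0,0,0,0,0,0,0,0],"delta_pos":[[0,0,0],[0,0,0],[0,0,0],[0,0,0],[0,0,0],[0,0,0],[0,0,0],[0,0,0],[0,0,0],[0,0,0],[0,0,0]],"turn":[-0.1,-0.14,-0.15,-0.15,-0.15,-0.15,-0.15,-0.13,-0.078,0,0]}'
python3 - <<'E'
from h import *
import go
np.set_printoptions(precision=2,suppress=True)
T,d,c=snap('wrist','w18.png');S,d,c=snap('scene','s18.png')
go.go(651,-217.3,189,1.477)
E
```

```text
t: 49.95
eef_pos: [649.6, -217.4, 388.8]
tcp_rot: [-3.14, 0.002, 0.277]
ft_force: [-0.4, 1.2, -0.5]
opening: 0.105
t: 51.05
eef_pos: [649.6, -214.6, 390.5]
tcp_rot: [-3.142, -0.0, 1.476]
ft_force: [0.4, 0.3, -0.3]
opening: 0.103
turn -0.001 or 3.140 q6 -0.32
t 51.1 pos [ 649.6 -215.2  390.5] yaw 1.476 F [ 0.3 -0.5 -1.3] op 0.100
cm before turn [-0.19  0.16 20.15] dist cm 20.1
cm after turn [-0.19  0.16 20.15]
```

View pics/w18.png

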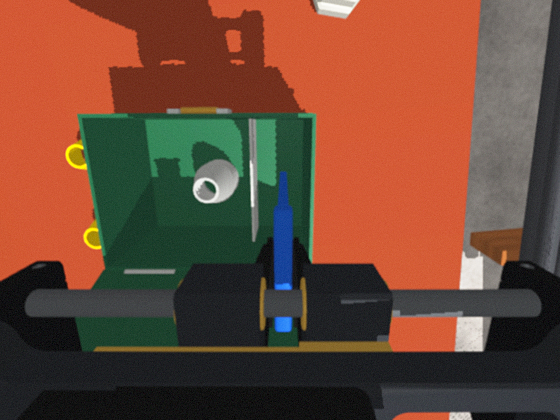

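View pics/s18.png

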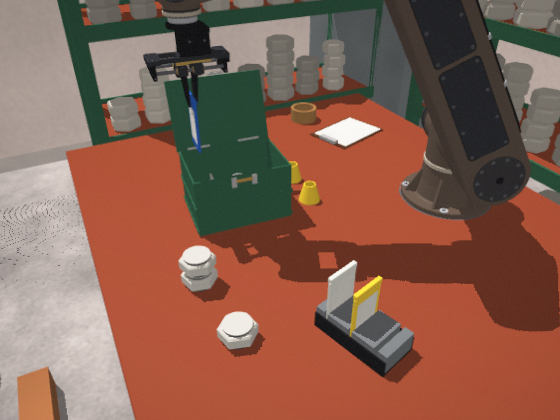

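The card edge (col 283) sits between the partition (col 253) and the far wall (col 313). Lower it, creeping at the end.

```bash
python3 -m inch '{"hand":[0,0,0,0,0,0,0,0,0,0],"delta_pos":[[-0.15,0.15,2],[0,0,3],[0,0,3],[0,0,3],[0,0,3],[0,0,3],[0,0,1.5],[0,0,0.8],[0,0,0],[0,0,0]],"turn":[0,0,0,0,0,0,0,0,0,0]}'
python3 -m inch '{"hand":[0,0,0],"delta_pos":[[0,0,0.2],[0,0,0.2],[0,0,0]],"turn":[0,0,0]}'
```

```text
t: 52.15
eef_pos: [651.4, -217.8, 198.7]
tcp_rot: [3.14, 0.0, 1.477]
ft_force: [0.3, -1.4, 0.2]
opening: 0.106
t: 52.45
eef_pos: [650.9, -217.6, 193.6]
tcp_rot: [3.141, 0.0, 1.477]
ft_force: [0.6, -0.1, 0.3]
opening: 0.104
```

```bash
python3 -m inch '{"hand":[0,0,0],"delta_pos":[[0,0,0.15],[0,0,0.1],[0,0,0]],"turn":[0,0,0]}'
```

```text
t: 52.75
eef_pos: [650.9, -217.6, 190.7]
tcp_rot: [-3.141, -0.0, 1.477]
ft_force: [0.1, -0.3, -0.7]
opening: 0.099
```

```bash
python3 -m inch '{"hand":[0,0],"delta_pos":[[0,0,0.1],[0,0,0]],"turn":[0,0]}'
```

```text
t: 52.95
eef_pos: [650.9, -217.6, 189.8]
tcp_rot: [-3.141, -0.0, 1.477]
ft_force: [0.1, -0.4, -0.7]
opening: 0.102
```

```bash
python3 -m inch '{"hand":[0,0],"delta_pos":[[0,0,0.1],[0,0,0]],"turn":[0,0]}'
```

```text
t: 53.15
eef_pos: [651.0, -217.7, 188.9]
tcp_rot: [3.141, -0.0, 1.477]
ft_force: [1.0, 0.4, -0.1]
opening: 0.102
```

```bash
python3 -m inch '{"hand":[0,0],"delta_pos":[[0,0,0.1],[0,0,0]],"turn":[0,0]}'
```

```text
t: 53.35
eef_pos: [651.3, -217.8, 188.9]
tcp_rot: [3.14, 0.0, 1.477]
ft_force: [-0.6, 0.4, 6.8]
opening: 0.104
```

```bash
python3 -m inch '{"hand":[0,0],"delta_pos":[[0,0,0.1],[0,0,0]],"turn":[0,0]}'
```

```text
t: 53.55
eef_pos: [651.6, -217.8, 188.9]
tcp_rot: [3.139, 0.001, 1.477]
ft_force: [-1.9, 1.3, 12.1]
opening: 0.1
```

```bash
python3 -m inch '{"hand":[0,0,0,0,0,0],"delta_pos":[[0,0,-0.3],[0,0,-0.1],[0,0.3,0],[0,0.3,0],[0,0,0.15],[0,0,0]],"turn":[0,0,0,0,0,0]}'
```

```text
t: 54.15
eef_pos: [657.0, -218.2, 189.0]
tcp_rot: [-3.141, -0.0, 1.477]
ft_force: [0.6, 0.3, -0.9]
opening: 0.104
```

```bash
python3 -m inch '{"hand":[0,0],"delta_pos":[[0,0,0.05],[0,0,0]],"turn":[0,0]}'
```

```text
t: 54.35
eef_pos: [656.9, -218.2, 189.0]
tcp_rot: [3.142, -0.0, 1.477]
ft_force: [0.1, 0.7, 0.1]
opening: 0.102
```

```bash
python3 -m inch '{"hand":[0.12,0.14,0.16,0.17,0.17,0.17,0.17],"delta_pos":[[0,0,0],[0,0,0],[0,0,0],[0,0,0],[0,0,0],[0,0,0],[0,0,0]],"turn":[0,0,0,0,0,0,0]}'
python3 -m inch '{"hand":[0.17,0.17,0.17,0.17,0.2,0.2,0.2,0.2,0.2,0.2],"delta_pos":[[0,0,-0.5],[0,0,-0.5],[0,0,-1],[0,0,-1.5],[0,0,-3],[0,0,-4],[0,0,-4],[0,0,-4],[0,0,0],[0,0,0]],"turn":[0,0,0,0,0,0,0,0,0,0]}'
python3 - <<'E'
from h import *
import go
T,d,c=snap('wrist','w19.png');S,d,c=snap('scene','s19.png');T,d,c=snap('top','t19.png')
go.go(651,-217.3,189,1.477)
E
```

```text
t: 55.05
eef_pos: [656.9, -218.2, 188.9]
tcp_rot: [3.142, -0.0, 1.477]
ft_force: [-0.5, 0.1, -0.6]
opening: 0.169
t: 56.05
eef_pos: [656.7, -218.1, 375.8]
tcp_rot: [3.139, 0.001, 1.477]
ft_force: [0.3, -0.5, -0.5]
opening: 0.2
turn -0.000 or 3.141 q6 -0.32
t 56.2 pos [ 656.6 -218.1  372.9] yaw 1.477 F [0.  0.2 0.6] op 0.201
cm before turn [ 0.03 -0.57 18.39] dist cm 18.4
cm after turn [ 0.03 -0.57 18.39]
```

View pics/w19.png

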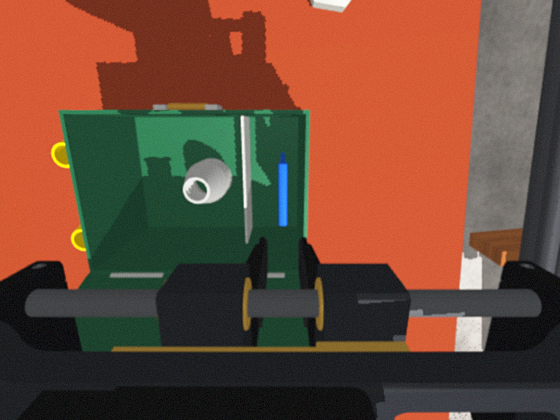

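Blue card stands upright at (283,195) and the column is at (203,185). Step 1 looks met. Next I go up and over, to behind the open lid, with the fingers shut.

```bash
python3 -m inch '{"hand":[0,0,0,0,0,0,0,0,0,0,0],"delta_pos":[[0,0,-3.5],[0,0,-3.5],[0,0,0],[-2.5,-1,0],[-4,-1.7,0],[-4,-1.7,0],[-4,-1.7,0],[-4,-1.7,0],[-4,-1.7,0],[0,0,0],[0,0,0]],"turn":[0,0,0,0,0,0,0,0,0,0,0]}'
python3 - <<'E'
from h import *
import go
np.set_printoptions(precision=2,suppress=True)
T,d,c=snap('wrist','w20.png');S,d,cs=snap('scene','s20.png')
P=cloud(d,cs)
go.go(540.6,-433,352,1.477)
E
```

```text
t: 57.3
eef_pos: [540.8, -434.0, 442.2]
tcp_rot: [-3.14, -0.002, 1.475]
ft_force: [0.8, 0.1, 0.2]
opening: 0.002
turn 0.000 or -3.141 q6 -0.68
t 57.4 pos [ 541.7 -432.5  443.1] yaw 1.477 F [-0.6  0.4  0.3] op 0.003
cm before turn [-0.06 -0.11  9.11] dist cm 9.1
cm after turn [-0.06 -0.11  9.11]
```

View pics/w20.png

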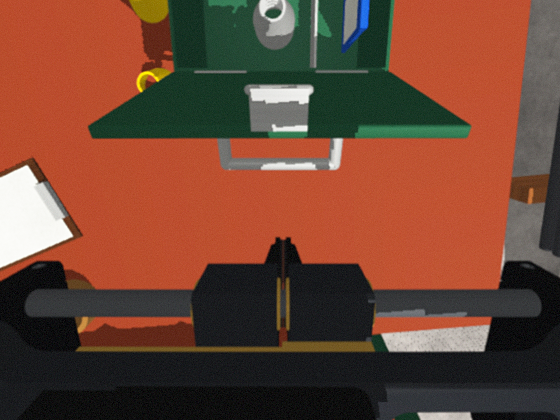

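View pics/s20.png

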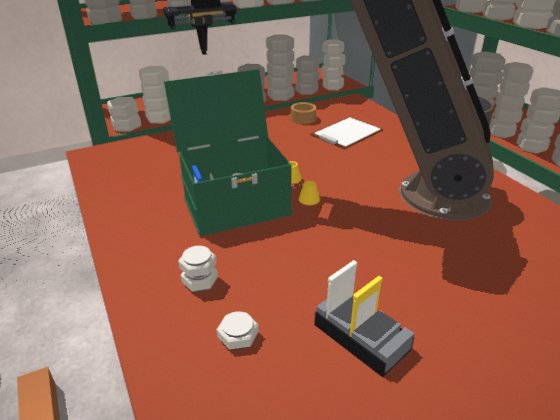

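Run:
```python
from h import *
np.set_printoptions(precision=1,suppress=True)
T,d,c=snap('wrist'); P=cloud(d,c)
for uv in((260,164),(280,164),(280,166),(300,164),(222,150),(338,150),(281,130),(200,132),(400,132)): print(uv,P[uv[1],uv[0]])
```

```text
(260, 164) [ 527.2 -385.6  287.2]
(280, 164) [ 543.6 -387.2  286.7]
(280, 166) [ 543.5 -388.6  287.9]
(300, 164) [ 560.  -388.6  287.1]
(222, 150) [ 498.6 -371.1  291.7]
(338, 150) [ 591.  -379.8  290.8]
(281, 130) [ 547.4 -359.1  336.5]
(200, 132) [ 492.8 -355.6  326.4]
(400, 132) [ 626.8 -368.   327.2]
```

Handle bar at (280,160) px lies at (544,-388,283), as computed. I'll lower the fingers behind it and push it gently over.

```bash
python3 -m inch '{"hand":[0,0,0,0,0,0],"delta_pos":[[0,0,2.5],[0,0,3],[0,0,2.3],[0,0,1],[0,0,0],[0,0,0]],"turn":[0,0,0,0,0,0]}'
python3 -m inch '{"hand":[0,0,0,0,0,0],"delta_pos":[[1,0,0],[1,0,0],[1,0,0],[1,0,0],[1,0,0],[0,0,0]],"turn":[0,0,0,0,0,0]}'
```

```text
t: 58.05
eef_pos: [541.8, -433.0, 357.1]
tcp_rot: [3.14, 0.001, 1.478]
ft_force: [-0.2, -0.4, 1.7]
opening: 0.005
t: 58.65
eef_pos: [546.2, -382.2, 357.1]
tcp_rot: [3.14, 0.001, 1.478]
ft_force: [-0.3, -0.1, 0.8]
opening: 0.006
```

Run:
```python
from h import *
T,d,c=snap('wrist','w21.png');S,d,cs=snap('scene','s21.png')
cv2.imwrite('pics/s21c.png',cv2.resize(S[0:240,140:340],None,fx=2.5,fy=2.5))
```

```text
(no output)
```

View pics/w21.png

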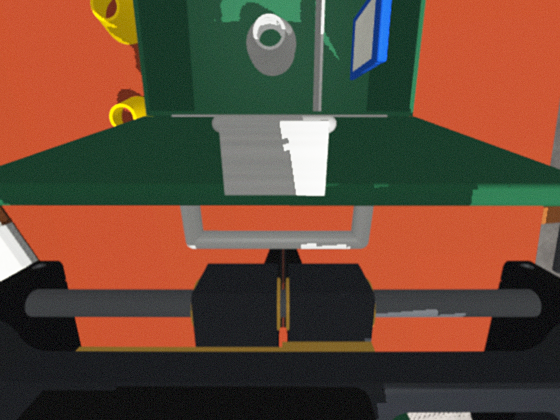

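View pics/s21c.png

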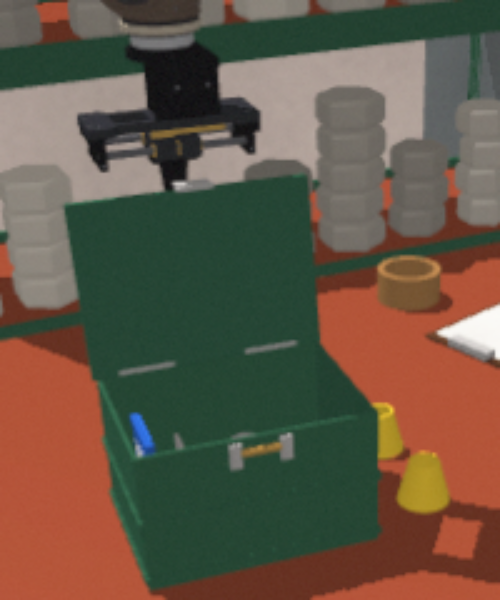

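The lid is following (bar at row 240, fingers behind it). Keep pushing past upright.

```bash
python3 -m inch '{"hand":[0,0,0,0,0],"delta_pos":[[1,0,0],[1,0,0],[1,0,0],[1,0,0],[0,0,0]],"turn":[0,0,0,0,0]}'
python3 - <<'E'
from h import *
T,d,c=snap('wrist','w22.png');S,d,cs=snap('scene','s22.png')
cv2.imwrite('pics/s22c.png',cv2.resize(S[0:240,140:340],None,fx=2.5,fy=2.5))
E
```

```text
t: 59.25
eef_pos: [549.8, -342.0, 355.7]
tcp_rot: [-3.141, -0.001, 1.478]
ft_force: [-0.3, 0.2, -0.1]
opening: 0.002
```

View pics/w22.png

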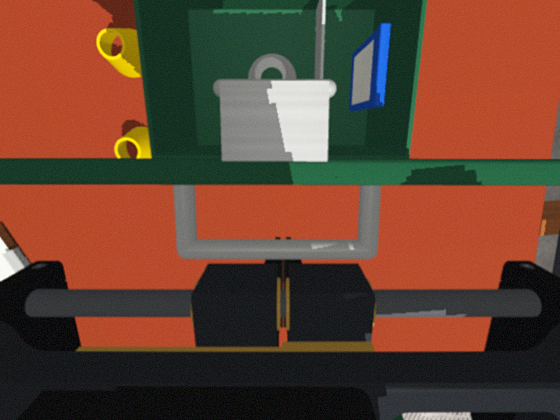

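View pics/s22c.png

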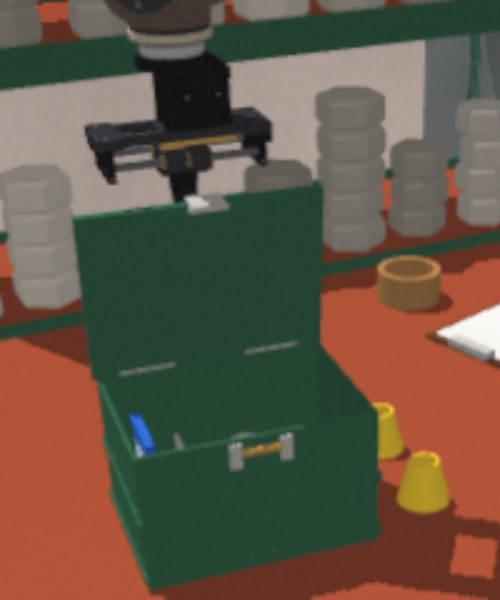

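```bash
python3 -m inch '{"hand":[0,0,0,0,0,0],"delta_pos":[[1,0,0],[1,0,0],[1,0,0],[1,0,0],[0,0,0],[0,0,0]],"turn":[0,0,0,0,0,0]}'
python3 - <<'E'
from h import *
T,d,c=snap('wrist','w23.png')
E
```

```text
t: 59.95
eef_pos: [553.5, -303.3, 355.9]
tcp_rot: [-3.141, -0.0, 1.478]
ft_force: [0.8, -0.1, -0.3]
opening: 0.008
```

View pics/w23.png

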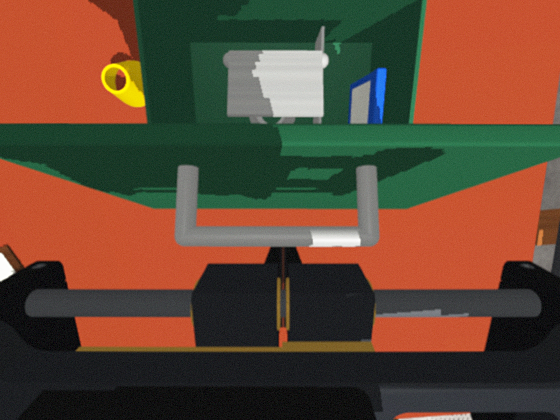

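The lid is past upright and leaning inward. I'll raise the gripper clear and let the lid sink.

```bash
python3 -m inch '{"hand":[0,0,0,0,0,0,0,0,0,0,0,0,0,0,0,0,0,0,0,0],"delta_pos":[[-0.5,0,-2],[0,0,-3],[0,0,-3],[0,0,0],[0,0,0],[0,0,0],[0,0,0],[0,0,0],[0,0,0],[0,0,0],[0,0,0],[0,0,0],[0,0,0],[0,0,0],[0,0,0],[0,0,0],[0,0,0],[0,0,0],[0,0,0],[0,0,0]],"turn":[0,0,0,0,0,0,0,0,0,0,0,0,0,0,0,0,0,0,0,0]}'
python3 -m inch '{"hand":[0,0,0,0,0,0,0,0,0,0,0,0,0,0,0,0,0,0,0,0],"delta_pos":[[0,0,0],[0,0,0],[0,0,0],[0,0,0],[0,0,0],[0,0,0],[0,0,0],[0,0,0],[0,0,0],[0,0,0],[0,0,0],[0,0,0],[0,0,0],[0,0,0],[0,0,0],[0,0,0],[0,0,0],[0,0,0],[0,0,0],[0,0,0]],"turn":[0,0,0,0,0,0,0,0,0,0,0,0,0,0,0,0,0,0,0,0]}'
python3 - <<'E'
from h import *
T,d,c=snap('wrist','w24.png');S,d,cs=snap('scene','s24.png')
E
```

```text
t: 62.0
eef_pos: [552.9, -308.9, 435.9]
tcp_rot: [3.142, -0.0, 1.477]
ft_force: [0.0, -0.0, -0.2]
opening: 0.003
t: 64.0
eef_pos: [553.0, -308.9, 435.9]
tcp_rot: [3.142, -0.0, 1.477]
ft_force: [1.2, 0.5, 0.1]
opening: 0.008
```

View pics/s24.png

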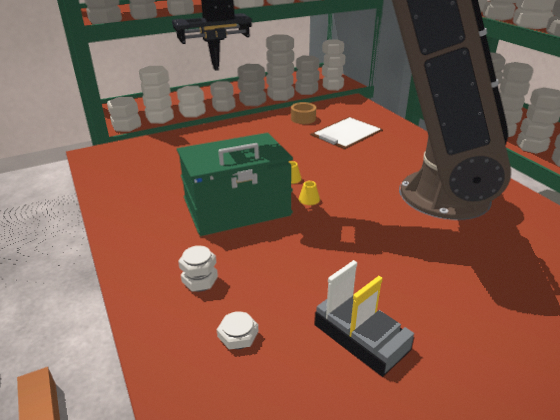

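The lid has sunk onto its catch, with the handle at (238,152). Next I position over the handle with the jaws across the bar.

```bash
python3 -m inch '{"hand":[0.4,0.4,0.4,0.4,0.4,0.4],"delta_pos":[[2.5,0,0],[4,0,0],[4.5,0,0],[3,-0.1,0],[2,0,0],[0,0,0]],"turn":[0,0,0,0,0,0]}'
python3 -m inch '{"hand":[0.4,0.4,0.4,0.4,0.4,0.4,0.4,0.4,0.4,0.4,0.4,0.4,0.4,0.4],"delta_pos":[[0,0,2],[0,0,2],[0,0,2],[0,0,2],[0,0,1],[0,0,0],[0,0,0],[0,0,0],[0,0,0],[0,0,0],[0,0,0],[0,0,0],[0,0,0],[0,0,0]],"turn":[0.1,0.14,0.15,0.15,0.15,0.15,0.15,0.15,0.15,0.15,0.131,0,0,0]}'
python3 - <<'E'
from h import *
import go
np.set_printoptions(precision=1,suppress=True)
T,d,c=snap('wrist','w25.png'); P=cloud(d,c)
Q=P.reshape(-1,3);Q=Q[np.isfinite(Q[:,0])]
m=(abs(Q[:,0]-567)<60)&(abs(Q[:,1]+149)<30)&(Q[:,2]>198)&(Q[:,2]<225); q=Q[m]
print(len(q),cv2.minAreaRect(q[:,:2].astype(np.float32)),np.percentile(q[:,2],[5,50,95]))
S,d,c=snap('scene','s25.png');Q=cloud(d,c).reshape(-1,3);Q=Q[np.isfinite(Q[:,0])]
m=(abs(Q[:,0]-567)<60)&(abs(Q[:,1]+149)<30)&(Q[:,2]>198)&(Q[:,2]<225); q=Q[m]
print(len(q),cv2.minAreaRect(q[:,:2].astype(np.float32)),np.percentile(q[:,2],[5,50,95]))
go.go(567,-149.3,260,-0.094)
E
```

```text
t: 64.7
eef_pos: [567.1, -147.3, 436.3]
tcp_rot: [3.141, -0.0, 1.479]
ft_force: [0.7, -0.5, -1.2]
opening: 0.389
t: 66.1
eef_pos: [566.9, -149.8, 345.9]
tcp_rot: [-3.142, -0.0, -0.092]
ft_force: [-0.3, -0.6, 0.5]
opening: 0.399
1485 ((565.09130859375, -151.7910614013672), (9.814284324645996, 98.64264678955078), 84.61582946777344) [210.3 213.3 214.8]
194 ((567.2710571289062, -150.7076416015625), (15.139764785766602, 99.58283233642578), 85.69246673583984) [200.7 212.3 216.1]
turn 0.002 or -3.140 q6 1.29
t 66.2 pos [ 567.  -149.6  345.9] yaw -0.092 F [0.1 0.  0.2] op 0.398
cm before turn [ 0.  -0.   8.6] dist cm 8.6
cm after turn [ 0.  -0.   8.6]
```

View pics/w25.png

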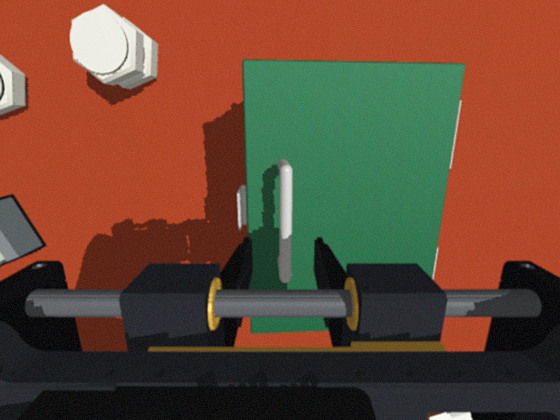

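Bar at col 286, centred between the fingers (247 and 320) at about z 210, so the lid angle is about 0.07. Lower astride the bar onto the lid and press.

```bash
python3 -m inch '{"hand":[0.3,0.3,0.3,0.3,0.3,0.3,0.3,0.3],"delta_pos":[[0,0.15,2.5],[0,0,2.5],[0,0,2],[0,0,1],[0,0,0.4],[0,0,0.2],[0,0,0],[0,0,0]],"turn":[0,0,0,0,0,0,0,0]}'
python3 -m inch '{"hand":[0.3,0.3,0.3,0.3],"delta_pos":[[0,0,0.2],[0,0,0.2],[0,0,0],[0,0,0]],"turn":[0,0,0,0]}'
```

```text
t: 67.0
eef_pos: [567.0, -151.0, 260.7]
tcp_rot: [3.141, -0.001, -0.094]
ft_force: [-0.2, -0.6, 0.9]
opening: 0.299
t: 67.4
eef_pos: [566.8, -150.9, 255.9]
tcp_rot: [-3.141, 0.0, -0.094]
ft_force: [1.3, -0.7, -0.7]
opening: 0.302
```

```bash
python3 -m inch '{"hand":[0.3,0.3,0.3],"delta_pos":[[0,0,0.1],[0,0,0.1],[0,0,0]],"turn":[0,0,0]}'
```

```text
t: 67.7
eef_pos: [566.9, -151.0, 254.2]
tcp_rot: [-3.142, -0.0, -0.094]
ft_force: [-0.6, 0.1, 3.5]
opening: 0.298
```

```bash
python3 -m inch '{"hand":[0.3,0.3],"delta_pos":[[0,0,0.1],[0,0,0]],"turn":[0,0]}'
```

```text
t: 67.9
eef_pos: [566.9, -150.9, 253.9]
tcp_rot: [3.141, -0.001, -0.094]
ft_force: [-3.7, 0.3, 11.3]
opening: 0.3
```

```bash
python3 -m inch '{"hand":[0.3,0.3],"delta_pos":[[0,0,0.1],[0,0,0]],"turn":[0,0]}'
```

```text
t: 68.1
eef_pos: [566.9, -150.9, 253.4]
tcp_rot: [3.141, -0.001, -0.094]
ft_force: [-4.2, 2.5, 15.3]
opening: 0.302
```

```bash
python3 -m inch '{"hand":[0.3,0.3],"delta_pos":[[0,0,0.1],[0,0,0]],"turn":[0,0]}'
```

```text
t: 68.3
eef_pos: [566.9, -150.8, 252.3]
tcp_rot: [-3.142, -0.001, -0.094]
ft_force: [-4.8, 2.2, 13.9]
opening: 0.3
```

```bash
python3 -m inch '{"hand":[0.3,0.3],"delta_pos":[[0,0,0.1],[0,0,0]],"turn":[0,0]}'
```

```text
t: 68.5
eef_pos: [566.9, -150.6, 250.7]
tcp_rot: [-3.141, -0.001, -0.094]
ft_force: [-1.5, 2.7, 6.8]
opening: 0.299
```

```bash
python3 -m inch '{"hand":[0.3,0.3],"delta_pos":[[0,0,0.1],[0,0,0]],"turn":[0,0]}'
```

```text
t: 68.7
eef_pos: [566.9, -150.6, 249.1]
tcp_rot: [-3.141, -0.001, -0.094]
ft_force: [0.4, 1.2, 1.7]
opening: 0.298
```

```bash
python3 -m inch '{"hand":[0.3,0.3],"delta_pos":[[0,0,0.1],[0,0,0]],"turn":[0,0]}'
```

```text
t: 68.9
eef_pos: [566.7, -151.0, 247.6]
tcp_rot: [3.142, 0.0, -0.094]
ft_force: [-0.6, 0.7, -0.3]
opening: 0.299
```

Force collapsed (15 → 0 N), so the catch snapped. Follow down to make sure it's home.

```bash
python3 -m inch '{"hand":[0.3,0.3,0.3,0.3],"delta_pos":[[0,0,0.1],[0,0,0.1],[0,0,0.1],[0,0,0]],"turn":[0,0,0,0]}'
```

```text
t: 69.3
eef_pos: [566.8, -151.0, 244.7]
tcp_rot: [-3.141, 0.0, -0.094]
ft_force: [-0.2, -0.3, 0.3]
opening: 0.299
```

```bash
python3 -m inch '{"hand":[0.3,0.3],"delta_pos":[[0,0,0.1],[0,0,0]],"turn":[0,0]}'
```

```text
t: 69.5
eef_pos: [566.8, -150.9, 243.8]
tcp_rot: [-3.141, 0.0, -0.094]
ft_force: [-0.7, -0.7, -0.1]
opening: 0.298
```

```bash
python3 -m inch '{"hand":[0.3,0.3],"delta_pos":[[0,0,0.1],[0,0,0]],"turn":[0,0]}'
```

```text
t: 69.7
eef_pos: [566.9, -151.0, 243.4]
tcp_rot: [3.141, -0.001, -0.094]
ft_force: [-1.5, 0.6, 4.3]
opening: 0.302
```

Tips meet the lid at z≈165, its shut level. One more firm press, then grip the bar for the tug.

```bash
python3 -m inch '{"hand":[0.3,0.3,0.3,0.3],"delta_pos":[[0,0,0.1],[0,0,0],[0,0,0],[0,0,0]],"turn":[0,0,0,0]}'
python3 -m inch '{"hand":[0.3,0.3,0.3,0.3,0.3],"delta_pos":[[0,0,-0.3],[0,0,-0.5],[0,0,-0.6],[0,0,0],[0,0,0]],"turn":[0,0,0,0,0]}'
python3 -m inch '{"hand":[0.2,0.15,0.1,0.05,0,0,0,0],"delta_pos":[[0,0,0],[0,0,0],[0,0,0],[0,0,0],[0,0,0],[0,0,0],[0,0,0],[0,0,0]],"turn":[0,0,0,0,0,0,0,0]}'
```

```text
t: 70.1
eef_pos: [566.9, -150.9, 243.3]
tcp_rot: [3.141, -0.001, -0.094]
ft_force: [-4.2, 1.5, 13.2]
opening: 0.296
t: 70.6
eef_pos: [566.9, -151.0, 256.0]
tcp_rot: [-3.142, -0.0, -0.094]
ft_force: [0.2, -0.3, -0.4]
opening: 0.3
t: 71.4
eef_pos: [566.9, -148.9, 255.7]
tcp_rot: [-3.138, 0.001, -0.094]
ft_force: [1.8, 14.4, 0.5]
opening: 0.099
```

```bash
python3 -m inch '{"hand":[0,0,0],"delta_pos":[[0,-0.1,0],[0,-0.1,0],[0,0,0]],"turn":[0,0,0]}'
```

```text
t: 71.7
eef_pos: [567.0, -148.6, 255.7]
tcp_rot: [-3.141, 0.0, -0.094]
ft_force: [0.8, 3.9, -1.4]
opening: 0.094
```

```bash
python3 -m inch '{"hand":[0,0],"delta_pos":[[0,0,-0.1],[0,0,0]],"turn":[0,0]}'
```

```text
t: 71.9
eef_pos: [567.0, -149.0, 256.8]
tcp_rot: [-3.141, 0.0, -0.094]
ft_force: [0.5, 3.5, -2.6]
opening: 0.098
```

```bash
python3 -m inch '{"hand":[0,0],"delta_pos":[[0,0,-0.1],[0,0,0]],"turn":[0,0]}'
```

```text
t: 72.1
eef_pos: [566.9, -149.2, 257.9]
tcp_rot: [3.141, 0.0, -0.094]
ft_force: [0.2, 0.4, -2.6]
opening: 0.092
```

```bash
python3 -m inch '{"hand":[0,0],"delta_pos":[[0,0,-0.05],[0,0,0]],"turn":[0,0]}'
```

```text
t: 72.3
eef_pos: [566.9, -149.3, 258.4]
tcp_rot: [3.141, 0.0, -0.094]
ft_force: [-0.1, -2.0, -3.1]
opening: 0.099
```

```bash
python3 -m inch '{"hand":[0,0],"delta_pos":[[0,0,-0.05],[0,0,0]],"turn":[0,0]}'
```

```text
t: 72.5
eef_pos: [566.9, -149.3, 258.5]
tcp_rot: [3.141, 0.0, -0.094]
ft_force: [0.6, -5.6, -7.8]
opening: 0.097
```

Catch resists at −7.8 N. Hold the tug.

```bash
python3 -m inch '{"hand":[0,0,0,0,0],"delta_pos":[[0,0,0],[0,0,0],[0,0,0],[0,0,0],[0,0,0]],"turn":[0,0,0,0,0]}'
```

```text
t: 73.0
eef_pos: [566.9, -149.3, 258.5]
tcp_rot: [3.141, 0.0, -0.094]
ft_force: [0.7, -6.0, -8.9]
opening: 0.096
```

It held for more than 0.5 s at about 9 N with only 2.8 mm (≈0.019 rad) of lift. Ease down, release, rise clear.

```bash
python3 -m inch '{"hand":[0,0,0,0,0.12,0.15,0.2,0.25,0.3,0.3,0.3],"delta_pos":[[0,0,0.1],[0,0,0.1],[0,0,0.05],[0,0,0],[0,0,0],[0,0,0],[0,0,0],[0,0,0],[0,0,0],[0,0,0],[0,0,0]],"turn":[0,0,0,0,0,0,0,0,0,0,0]}'
python3 -m inch '{"hand":[0.3,0.3,0.3,0.3,0.3,0.3,0.3,0.3],"delta_pos":[[0,0,-0.5],[0,0,-1.5],[0,0,-3],[0,0,-4],[0,0,-5],[0,0,-5],[0,0,0],[0,0,0]],"turn":[0,0,0,0,0,0,0,0]}'
python3 - <<'E'
from h import *
np.set_printoptions(precision=1,suppress=True)
T,d,c=snap('wrist','w26.png'); P=cloud(d,c)
Q=P.reshape(-1,3);Q=Q[np.isfinite(Q[:,0])]
ctr=np.array([561.4,-209]);psi=np.deg2rad(-95.36);ex=np.array([np.cos(psi),np.sin(psi)]);ey=np.array([-ex[1],ex[0]])
L=np.c_[(Q[:,:2]-ctr)@ex,(Q[:,:2]-ctr)@ey,Q[:,2]]
m=(abs(L[:,0])<85)&(abs(L[:,1])<120)&(abs(L[:,2]-170)<14)
print('lid n',m.sum(),'slope along x',np.polyfit(L[m,0],L[m,2],1),'z',np.median(L[m,2]))
S,d,cs=snap('scene','s26.png');Q=cloud(d,cs).reshape(-1,3);Q=Q[np.isfinite(Q[:,0])]
L=np.c_[(Q[:,:2]-ctr)@ex,(Q[:,:2]-ctr)@ey,Q[:,2]]
m=(abs(L[:,0])<85)&(abs(L[:,1])<120)&(abs(L[:,2]-170)<14)
print('scene n',m.sum(),'slope',np.polyfit(L[m,0],L[m,2],1),np.median(L[m,2]))
cv2.imwrite('pics/s26c.png',cv2.resize(S[100:240,150:320],None,fx=4,fy=4,interpolation=cv2.INTER_CUBIC))
Tt,d,ct=snap('top','t26.png')
E
```

```text
t: 74.1
eef_pos: [567.0, -148.9, 256.4]
tcp_rot: [-3.141, -0.0, -0.094]
ft_force: [0.3, -0.1, -0.1]
opening: 0.301
t: 74.9
eef_pos: [566.8, -148.9, 447.5]
tcp_rot: [3.141, -0.002, -0.094]
ft_force: [-0.1, 0.6, -0.9]
opening: 0.301
lid n 23320 slope along x [ -0.  163.6] z 163.55445038262107
scene n 2646 slope [ -0.  166.7] 166.5616928460849
```

View pics/s26c.png

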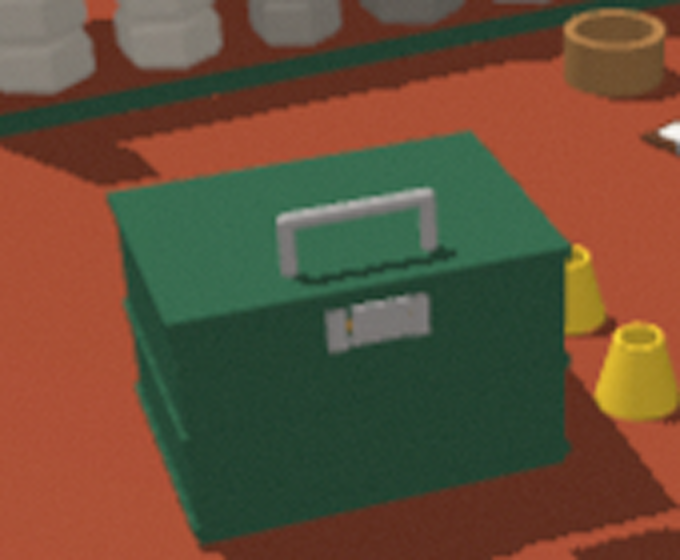

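View pics/s26.png

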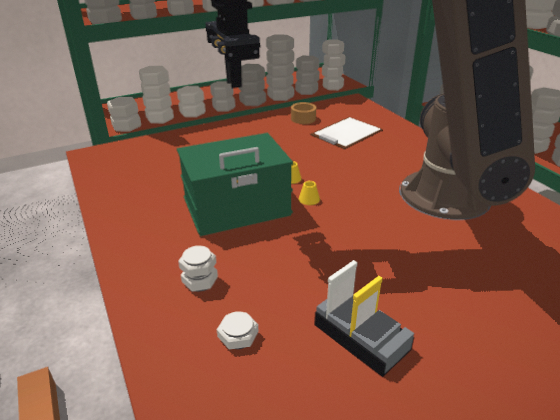

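Lid is flat (slope 0.00), latched, and the gripper is clear. Hand in.

```bash
python3 -c "
from cell import env,ticket
print(ticket.job_done()); s=env.state(); print(s['t'],s['ft_force'].round(1))"
```

```text
the job is handed in; nothing more can be done
None
the job is handed in; nothing more can be done
```

I finished packing the order and handed it in at about 75 s of the 210 s allowed; no verdict was reported.

**What I did**
- **Base reducer:** I slid it about 28 mm inside the wide compartment first. The gripper body would not have fitted below the rim at its original spot.
- **Reducers:** All four loose ones are nested over it. I lowered each in 0.5–1 mm steps and released it at first contact; the highest reading was about 9 N.
- **Blue card:** I drew it straight up out of the rack and stood it upright in the narrow compartment.
- **Lid:** I pushed it over, and the catch snapped at about 15 N. I followed it down until it met the rim, then tugged the handle at 8–9 N for more than 0.5 s. It held with about 0.019 rad of lift, so I did not need to press again.

**Last checks**
- **Lid:** After release it measured flat, slope 0.00, at its shut height. The two cameras gave 163.6 and 166.6 mm against the expected 165 mm.
- **Column and card:** I last saw the card and column standing in their compartments just before the lid closed. I could not check them again once it was shut.
- **Column height:** The top measured about 94–95 mm, so the spacing is roughly 10.6–11 mm per reducer. That is slightly under the stated 11–15 mm but within the judged limits; these depth readings ran about 2 mm low on the base reducer.
- **Everything else:** The yellow and white cards and both wrapped fittings looked unmoved in the last scene picture.

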